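# Raise the kiln lid on the lifting bar to the index

### The job

Vent the bench kiln: take the lifting bar (steel rod with a wooden handle) by its handle, push the rod from the front well through the eye on top of the lid, and with it raise the lid until the pointer on the lid's side is level with the index clip on the quadrant. Finish there, still gripping the bar and holding the lid up at the index on it; treat the kiln as hot: the gripper must not touch the lid, and the index clip, the knife, the jar and the brick stay where they are.

Things in the scene. Friction and masses are not known exactly. Their poses are not given: they have to be found in the camera images.
- kiln: Grey sheet-steel bench kiln with white fibre lining, fixed to the bench, body 260 deep (x) x 270 wide (y) x 160 mm high, a black controller 32 mm proud low on its front. Origin: centre of the underside; its +x axis points from the front to the rear (hinge) side, z up. The lid's hinge line is parallel to the kiln's y axis, 140 mm behind the origin (x = +0.140) and 160 mm up, level with the lid's underside.
- lid: The kiln's lid: about 0.5 kg, 36 mm thick, 264 deep, 272 mm wide; it starts shut, swings freely about the hinge line at the rear of the kiln as its front edge rises, and falls shut when let go. Origin: on the lid's underside, 140 mm in front of the hinge line at mid-width; x axis from the front edge to the hinge, z out of its top, equal to the kiln's axes when shut and tipping up at the front as it opens.
- eye (a point): Centre of the welded steel eye standing on the lid top at mid-width, 24 mm behind the lid's front edge: ring of 7 mm bar, inside diameter 22 mm, centre 20 mm above the lid top. Fixed to the lid; with the lid shut it lies 252 mm in front of and 56 mm above the hinge line. Its x axis is the axis of the hole, pointing to the rear: the rod goes in along +x, level with the lid shut. z points away from the lid top.
- lid_pointer (a point): Tip of the steel pointer finger on the lid's right-hand side (the kiln's -y side), 165 mm from the hinge line; it sweeps along the inner edge of the quadrant, a curved steel strip with ticks standing at 152 mm to the kiln's -y side, as the lid opens.
- index_mark (a point): Tip of the index clip (dark steel clip with a small brass thumbscrew) clamped on the quadrant strip, 165 mm from the hinge line, at 0.28 to 0.52 rad above shut. When the lid is at the index the pointer tip comes to this point.
- bar_grip (a point): Grip point of the loose lifting bar, at half height of its wooden handle, near its balance point. Handle: flat-sided dark wood, 20 wide (y), 24 high, from 95 (or 101 with a brass cap) behind this point to 12 mm in front of it, then a brass ferrule to 20 mm. Bar lies on the bench, this point 12 mm up; x axis points along the rod to its tip, z up. About 0.16 kg. Not reported while gripped.
- bar_tip (a point): Rounded free end of the bar's steel rod, 8 mm diameter, on the handle's centre line, 150 mm in front of the grip point; rod length 130 mm clear of the ferrule. Axes as bar_grip. Not reported while gripped.
- knife: Bystander: knife with round dark wooden handle and flat pointed blade, about 240 mm long, loose on the bench. Origin on the bench under the front end of the handle; x axis towards the blade.
- jar: Bystander: amber glass jar, 66 mm diameter, 85 mm high, loose. Origin: centre of the underside.
- brick: Bystander: loose cut piece of white insulating fire brick, 90 (x) x 64 (y) x 64 mm high. Origin: centre of the underside.

How it is judged:
On the way, in this order (a step that is already met when the one before it is completed fails the run):
1. the rod's end is through the eye, at least 20 mm out at the back (x of bar_tip in the frame of eye above 0.02 m and x of bar_grip in the frame of eye below -0.02 m and z of bar_tip in the frame of eye between -0.02 and 0.05 m and y of bar_tip in the frame of eye between -0.03 and 0.03 m and angle between the x axis of bar_grip and the x axis of eye, either way round below 0.6 rad), for 0.2 s.
2. the lid is raised on the bar to the index, pointer within 7 mm of the clip's tip (distance between lid_pointer and index_mark below 0.007 m and contact force between bar and lid above 0.5 N), for 0.3 s.
At the end, for the whole second after the job is handed in: Through the last second: lid pointer within 7 mm of the index clip's tip and the lid at rest; rod through the eye, tip at least 20 mm out behind it; the lid's weight bears on the bar (over 0.5 N), the bar is gripped by the fingers, and the gripper does not touch the lid (all of step 2 and angular speed of lid below 0.05 rad/s and x of bar_tip in the frame of eye above 0.02 m and x of bar_grip in the frame of eye below -0.02 m and z of bar_tip in the frame of eye above -0.02 m and contact force between the fingers and bar above 1 N and contact force between the arm and lid below 0.2 N); the arm keeps its last pose, push and grip.
It fails at once if the gripper or arm touches the lid (contact force between any of the fingers, the arm and lid above 1 N).
It fails at once if the index clip is shifted by more than 5 mm (distance of index_mark from where it was at the start of the episode above 0.005 m).
It fails at once if the knife, the jar or the brick is moved by more than 30 mm (distance of any of knife, jar, brick from where it was at the start of the episode above 0.03 m).
It also fails if it takes over 54 s, if anything falls off the work surface, if the arm or the gripper's body presses on something with over 40 N, if the wrist force passes 120 N, or if a joint passes its speed limit or range.

### The arm

A 6-joint arm with a two-finger parallel gripper is mounted at the origin on the work surface. World frame = base frame: x ahead of the robot, y to its left, z up, the work surface at z = 0. Lengths are in m, angles in rad, forces in N, time in s.
With the tool pointing down it reaches from about 0.375 to 0.975 m from the base axis. Payload 3.8 kg.
Tool frame: the origin (TCP) lies on the centre line of the jaws, within the pads' length; the fingertips stand 22 mm ahead of it and the grasp point (between the pads) lies 3 mm ahead of it; z points along the fingers, x is the direction in which the jaws open and shut, and the axes are right-handed (so a half turn about z gives the same grasp; the last joint's range is limited). The gripper opens to 85 mm and grips with 20 to 120 N. Pads are 22 mm wide; open, the fingers measure 114 mm over their backs; the gripper's body (76 mm by 85 mm) begins 54 mm behind the grasp point. The pads swing forward as they close: fully open they stand 13 mm farther back than shut.
Start: joints at [1.13, 0.264, 1.604, -0, 1.274, -0.037], TCP at [0.265, 0.621, 0.219] pointing down, gripper open.
Joint ranges: [-2.63, 2.63], [-0.94, 2.18], [0.31, 2.57], [-1.31, 4.45], [0, 2.66], [-2.55, 2.55]. Speed limits (rad/s): [2.57, 2.57, 3.14, 3.14, 3.14, 3.14].

### API

Orientations are given as a rotation vector (axis times angle).
In Python, from workcell import bot, viewer gives the robot as it stands.
- The arm moves only by the tool move_arm, never from a script. Its argument "series" is text: rows parted by semicolons, each of 7 numbers parted by spaces: the turn, a rotation vector about the tool's x, y, z scaled (see below), then the shift along the tool's x, y, z scaled (see below), then the opening, from -1 (shut) to 1 (fully open). A call has exactly 8 rows; each row is the pose to reach, as a shift and turn from the pose commanded when the call began, along the tool's axes at that moment; what a row does not reach only later rows make up. The controller multiplies each number of a shift by 100 mm and each number of a turn by 120 degrees. A row lasts 1/10 s, in which the tool goes at most 50 mm and 8.59 degrees, less where a joint would pass 70% of its speed; a pose out of reach is approached as far as the arm can. A call with a number of a shift or a turn outside -1 to 1 is refused whole. A call with a gripper value outside its range is refused whole. The fingers move at their own pace and stop on an object; "squeeze" is the grip in N (left out, the last holds). Time passes only in rows, so rows that repeat a pose let the fingers close, or fill a call up. It gives the time, the measured TCP pose, the force and the opening at its end, in the units of the state.
- bot.read_state(): the state, without advancing time (a new reading comes with each control period).
- viewer.read_camera(name): name is "scene" or "top"; returns a dict with "pixels" (480x640x3 uint8, red, green, blue), "K" (3x3 intrinsics, pixels), "dist" ([k1, k2, p1, p2, k3] as OpenCV has them; the pictures are not rectified), "world_to_cam" (4x4, takes a point from world to camera coordinates). Camera axes: x right, y up, looking along -z (the intrinsics and any distortion apply to the point x, -y, -z); pixel columns grow to the right and rows downward; lengths in m; the calibration is good to about 2 mm. A picture is of the moment at which its call begins. There is no depth.
- bot.finish_job(): hands the job in, once; it reports no verdict.
The state is a dict: "time": time; "q": joint angles; "joint_vel": joint speeds; "joint_torque": joint torques, N m; "tool_pos": TCP position; "tcp_rot": TCP orientation; "wrist_force": force on the tool from outside, world axes, zero at the start; "torque": the same for the moment, N m; "width": opening from 0.0 (shut) to 1.0 (fully open).
Only numpy, scipy, OpenCV 4.12 (cv2) and the standard library are available. Lean on these libraries where they do the work, as an engineer would, in place of code of your own. Each camera call takes 0.05 s, during which the arm holds its last target.

## Working session

There is one attempt and no reset: what is moved stays moved. The work goes in short steps, Python scripts to look and compute and a tool call to move; the robot and the scene stay as the last step left them, time stands still between calls to the robot, and variables do not carry over. Pictures are saved under pics/ and viewed, and the job is handed in when it is done.

Besides the shell and the picture viewer there is one more tool, called after "Call:" by a JSON object that holds its "op" and its "data", one argument or row to a line. move_arm: Moves the arm, as the interface text tells. Its arguments: {"type":"object","properties":{"series":{"type":"string"},"squeeze":{"type":"number"}},"required":["series"]}

```bash
ls; mkdir -p pics; python3 - <<'E'
from workcell import bot, viewer
import cv2,pickle
s=bot.read_state();print(s)
d={}
for n in("scene","top"):
    c=viewer.read_camera(n);d[n]=c
    cv2.imwrite(f"pics/{n}0.png",c["pixels"][:,:,::-1])
    print(n,c["K"],c["dist"],c["world_to_cam"])
pickle.dump(d,open("cam0.pkl","wb"))
E
```

```text
pics
{'time': 0.0, 'q': array([ 1.13009363e+00,  2.64755709e-01,  1.60536981e+00,  2.90371834e-05,
        1.27370085e+00, -3.69317976e-02]), 'joint_vel': array([-0.0001832 , -0.00033043, -0.00205831, -0.00038812,  0.00188768,
       -0.00158312]), 'joint_torque': array([-2.03748732e-04, -5.15117276e+01, -3.67309141e+01,  1.02756161e-06,
        1.30609958e-02,  7.87416980e-06]), 'tool_pos': array([0.26488987, 0.62003192, 0.2181626 ]), 'tcp_rot': array([ 2.62081804,  1.73024955, -0.00301907]), 'wrist_force': array([ 0.37150892, -0.06164085,  0.41168657]), 'torque': array([-0.02778559,  0.01920296,  0.01846226]), 'width': 1.0004538258497502}
scene [[477.24239295   0.         311.63233639]
 [  0.         477.24239295 240.33371866]
 [  0.           0.           1.        ]] [0.04024877 0.         0.         0.         0.        ] [[-0.32934483  0.94420277  0.00362077  0.19272869]
 [-0.71507908 -0.25192533  0.65207019  0.30907015]
 [ 0.61659865  0.21216681  0.75814995 -1.65431681]
 [ 0.          0.          0.          1.        ]]
top [[493.33351543   0.         320.69952734]
 [  0.         493.33351543 232.06418611]
 [  0.           0.           1.        ]] [-0.11549286  0.          0.          0.          0.        ] [[-0.02374494 -0.99969854 -0.00624621  0.0044813 ]
 [ 0.99274525 -0.02431552  0.11775241 -0.58485891]
 [-0.11786879 -0.00340487  0.99302334 -1.25537734]
 [ 0.          0.          0.          1.        ]]
```

View pics/scene0.png

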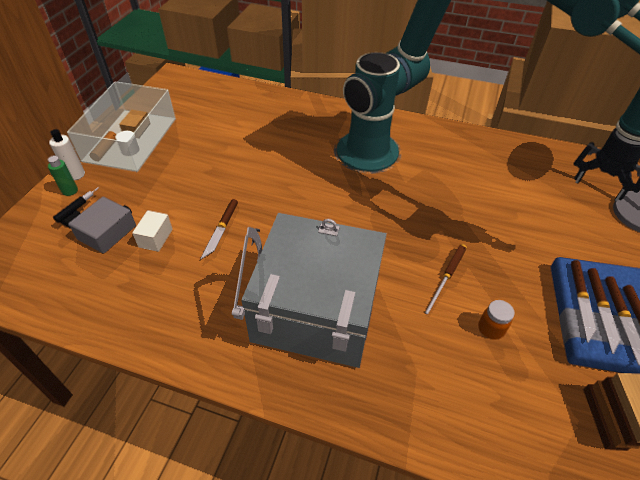

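View pics/top0.png

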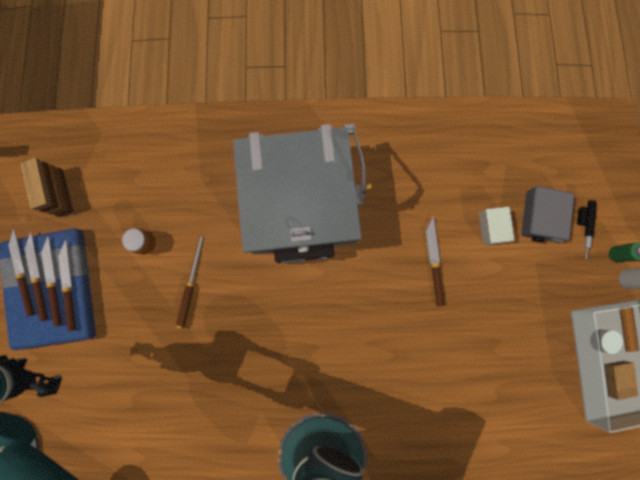

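```bash
python3 - <<'E'
import cv2,pickle
d=pickle.load(open("cam0.pkl","rb"))
def crop(n,x0,y0,w,h,f,name):
    i=d[n]["pixels"][y0:y0+h,x0:x0+w,::-1]
    cv2.imwrite(f"pics/{name}.png",cv2.resize(i,None,fx=f,fy=f,interpolation=cv2.INTER_CUBIC))
crop("top",225,115,160,155,5,"t_kiln")
crop("top",165,225,70,110,5,"t_bar")
crop("scene",225,205,175,165,4,"s_kiln")
crop("scene",415,235,60,85,6,"s_bar")
E
```

```text
(no output)
```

View pics/t_kiln.png

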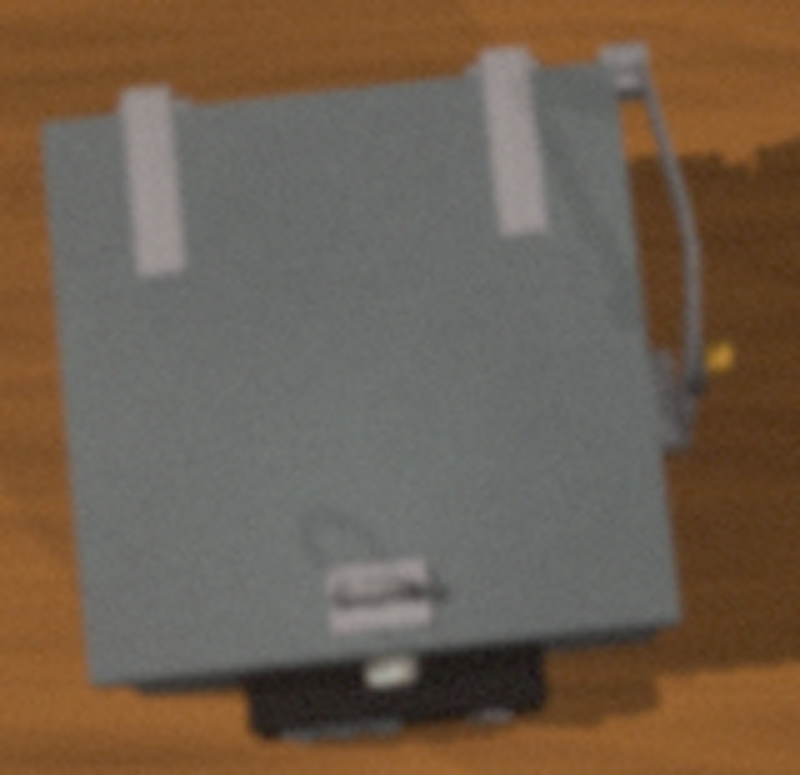

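View pics/t_bar.png

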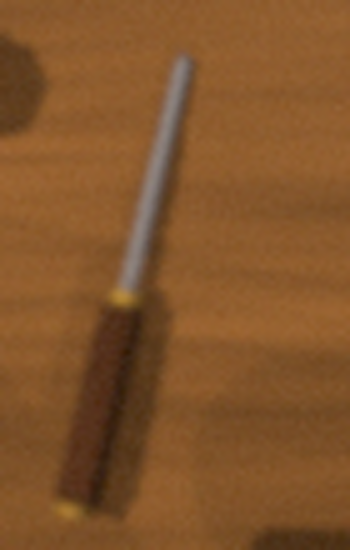

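View pics/s_kiln.png

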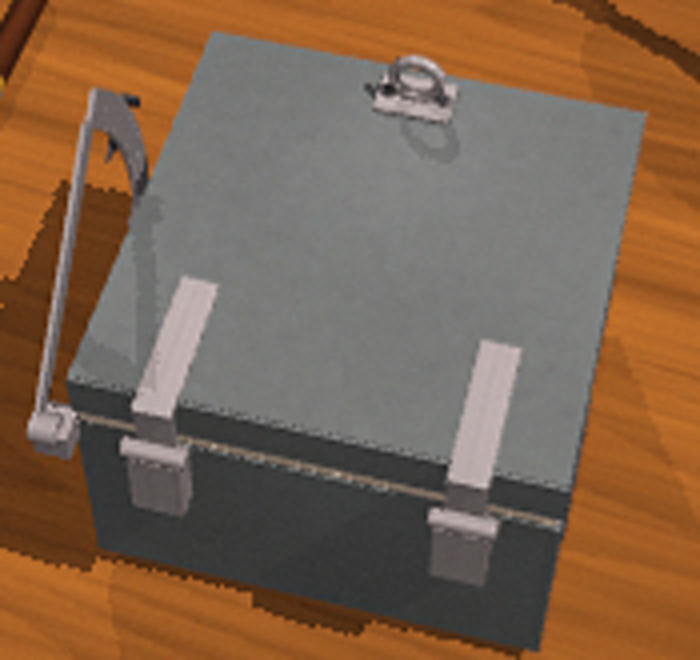

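View pics/s_bar.png

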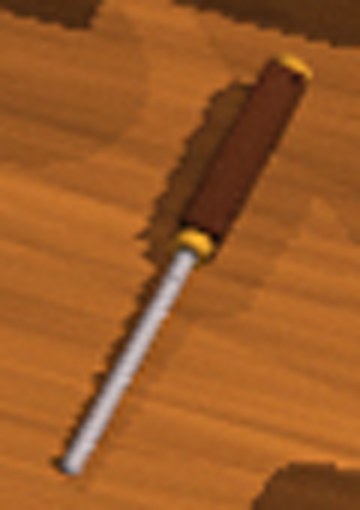

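```bash
cat > h.py <<'E'
import numpy as np,cv2
from scipy.optimize import least_squares
def proj(c,P):
    P=np.atleast_2d(P);W=c["world_to_cam"];p=P@W[:3,:3].T+W[:3,3]
    p=p*[1,-1,-1]
    return cv2.projectPoints(p.reshape(-1,1,3),np.zeros(3),np.zeros(3),c["K"],np.array(c["dist"]))[0].reshape(-1,2)
def kp(k,P): # kiln frame->world
    P=np.atleast_2d(P);c,s=np.cos(k[2]),np.sin(k[2])
    return P@np.array([[c,-s,0],[s,c,0],[0,0,1]]).T+[k[0],k[1],0]
def lidp(k,th,x,y,z): # hinge-rel forward x (m in front), up z
    return kp(k,[0.14-(x*np.cos(th)-z*np.sin(th)),y,0.16+x*np.sin(th)+z*np.cos(th)])
E
python3 - <<'E'
from h import *
import pickle
d=pickle.load(open("cam0.pkl","rb"))
T=lambda a:np.array(a)/5+[225,115]-0.4
S=lambda a:np.array(a)/4+[225,205]-0.375
fl,fr,rr,rl=[-.136,.136,.196],[-.136,-.136,.196],[.128,-.136,.196],[.128,.136,.196]
tp=[T([92,684]),T([680,621]),T([46,121])];tP=[fl,fr,rl]
sp=[S([213,31]),S([647,112]),S([573,490]),S([68,381])];sP=[fr,fl,rl,rr]
def f(k): return np.r_[(proj(d["top"],kp(k,tP))-tp).ravel(),(proj(d["scene"],kp(k,sP))-sp).ravel()]
r=least_squares(f,[.6,0,0]);print(r.x,r.fun.round(2))
k=r.x
for n in("top","scene"):
    o={"top":([225,115],5),"scene":([225,205],4)}[n]
    g=lambda P:((proj(d[n],P)-o[0]+.4)*o[1]).round().tolist()
    print(n,"eye",g(kp(k,[-.112,0,.216])),"eyetop",g(kp(k,[-.112,0,.2305])))
    for th in np.arange(0,.56,.04): print(round(th,2),g(lidp(k,th,.165,-.152,0)))
# bar
tb=lambda a:np.array(a)/5+[165,225]-.4
sb=lambda a:np.array(a)/6+[415,235]-.42
def pts(b):
    c,s=np.cos(b[2]),np.sin(b[2]);R=lambda x,z:[b[0]+c*x,b[1]+s*x,z]
    return [R(.15,.012),R(.02,.012),R(-.101,.012)]
t0=[tb([185,58]),tb([127,290]),tb([70,512])]
s0=[sb([68,467]),sb([190,248]),sb([298,68])]
def fb(b):
    P=pts(b);return np.r_[(proj(d["top"],P)-t0).ravel(),(proj(d["scene"],P)-s0).ravel()]
rb=least_squares(fb,[.35,.3,0]);print("bar",rb.x,rb.fun.round(2))
E
```

```text
[0.67421808 0.04513603 0.08486687] [-0.37 -0.71  0.43 -1.02 -0.84  0.82  0.01  0.2   0.16  0.49 -0.5  -0.52
  0.03 -1.2 ]
top eye [[378.0, 591.0]] eyetop [[377.0, 587.0]]
0.0 [[682.0, 390.0]]
0.04 [[683.0, 387.0]]
0.08 [[684.0, 384.0]]
0.12 [[685.0, 379.0]]
0.16 [[686.0, 375.0]]
0.2 [[687.0, 369.0]]
0.24 [[687.0, 363.0]]
0.28 [[688.0, 357.0]]
0.32 [[688.0, 350.0]]
0.36 [[689.0, 342.0]]
0.4 [[689.0, 334.0]]
0.44 [[690.0, 325.0]]
0.48 [[690.0, 316.0]]
0.52 [[690.0, 306.0]]
0.56 [[690.0, 296.0]]
scene eye [[418.0, 78.0]] eyetop [[419.0, 61.0]]
0.0 [[137.0, 198.0]]
0.04 [[136.0, 191.0]]
0.08 [[134.0, 184.0]]
0.12 [[133.0, 178.0]]
0.16 [[132.0, 172.0]]
0.2 [[130.0, 167.0]]
0.24 [[129.0, 161.0]]
0.28 [[127.0, 156.0]]
0.32 [[125.0, 152.0]]
0.36 [[123.0, 148.0]]
0.4 [[120.0, 144.0]]
0.44 [[118.0, 140.0]]
0.48 [[115.0, 137.0]]
0.52 [[112.0, 135.0]]
0.56 [[109.0, 132.0]]
bar [ 0.44019763  0.34604829 -0.24687698] [ 0.18 -0.57 -0.06  0.44  0.44  0.68  0.46 -1.42  0.4   0.7  -0.57  1.93]
```

```bash
python3 - <<'E'
import cv2,pickle,numpy as np
d=pickle.load(open("cam0.pkl","rb"))
a=cv2.resize(d["scene"]["pixels"][220:265,235:275,::-1],None,fx=13,fy=13,interpolation=cv2.INTER_CUBIC)
b=cv2.resize(d["top"]["pixels"][165:210,345:380,::-1],None,fx=13,fy=13,interpolation=cv2.INTER_CUBIC)
cv2.imwrite("pics/q.png",np.clip(np.hstack([a[:,:420],b[:,:380]])*1.0*1.5,0,255))
E
```

```text
[ WARN:0@0.073] global loadsave.cpp:1063 imwrite_ Unsupported depth image for selected encoder is fallbacked to CV_8U.
```

View pics/q.png

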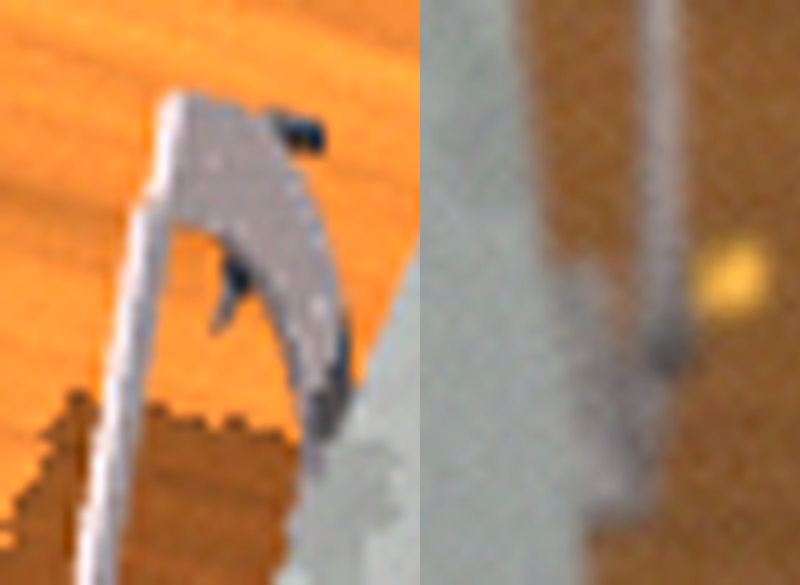

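```bash
python3 - <<'E'
from h import *
import pickle
d=pickle.load(open("cam0.pkl","rb"))
k=[0.67421808,0.04513603,0.08486687]
g=lambda P:(((proj(d["scene"],P)+.46-[235,220])*13).round()).tolist()[0]
g2=lambda P:(((proj(d["top"],P)+.46-[345,165])*13+[420,0]).round()).tolist()[0]
for y in(-.142,-.147,-.152,-.157):
  for r in(.165,.18,.2):
    print(y,r,[g(lidp(k,t,r,y,0)) for t in(0.,.2,.28,.36,.44,.52,.7)])
px=np.array([218,328])/13+[235,220]-.46
for r in(.16,.165,.17):
  s=least_squares(lambda v:(proj(d["scene"],lidp(k,v[0],r,v[1],0))-px)[0],[.4,-.15]);print(r,s.x,s.fun)
print("hinge",g(lidp(k,0,0,-.152,0)))
for t in(.28,.36,.44,.52):print(t,g2(lidp(k,t,.165,-.152,0)),g2(lidp(k,t,.19,-.152,0)),g2(lidp(k,t,.19,-.165,0)))
E
```

```text
-0.142 0.165 [[366.0, 458.0], [347.0, 358.0], [336.0, 325.0], [323.0, 296.0], [308.0, 273.0], [291.0, 254.0], [247.0, 234.0]]
-0.142 0.18 [[391.0, 398.0], [371.0, 287.0], [359.0, 250.0], [346.0, 219.0], [330.0, 192.0], [312.0, 171.0], [264.0, 146.0]]
-0.142 0.2 [[424.0, 318.0], [403.0, 194.0], [390.0, 152.0], [376.0, 116.0], [358.0, 85.0], [339.0, 60.0], [286.0, 29.0]]
-0.147 0.165 [[340.0, 453.0], [320.0, 352.0], [309.0, 319.0], [296.0, 291.0], [281.0, 267.0], [264.0, 249.0], [218.0, 228.0]]
-0.147 0.18 [[366.0, 392.0], [345.0, 282.0], [333.0, 245.0], [319.0, 213.0], [302.0, 187.0], [284.0, 166.0], [235.0, 140.0]]
-0.147 0.2 [[399.0, 313.0], [377.0, 189.0], [364.0, 147.0], [349.0, 111.0], [331.0, 80.0], [311.0, 55.0], [258.0, 23.0]]
-0.152 0.165 [[314.0, 448.0], [294.0, 347.0], [282.0, 314.0], [269.0, 285.0], [253.0, 262.0], [236.0, 243.0], [190.0, 222.0]]
-0.152 0.18 [[340.0, 387.0], [319.0, 276.0], [306.0, 240.0], [292.0, 208.0], [275.0, 181.0], [257.0, 160.0], [207.0, 135.0]]
-0.152 0.2 [[374.0, 308.0], [351.0, 184.0], [338.0, 142.0], [322.0, 106.0], [304.0, 75.0], [284.0, 50.0], [230.0, 18.0]]
-0.157 0.165 [[289.0, 442.0], [268.0, 342.0], [256.0, 309.0], [242.0, 280.0], [226.0, 256.0], [208.0, 238.0], [162.0, 217.0]]
-0.157 0.18 [[315.0, 382.0], [292.0, 271.0], [280.0, 234.0], [265.0, 203.0], [248.0, 176.0], [229.0, 155.0], [179.0, 129.0]]
-0.157 0.2 [[348.0, 303.0], [325.0, 179.0], [311.0, 137.0], [296.0, 100.0], [277.0, 69.0], [257.0, 44.0], [202.0, 12.0]]
0.16 [ 0.27820707 -0.16264942] [2.84217094e-13 4.32009983e-12]
0.165 [ 0.20879473 -0.16621249] [0. 0.]
0.17 [ 0.15153411 -0.16933629] [2.84217094e-14 2.84217094e-14]
hinge [1.0, 1187.0]
0.28 [649.0, 279.0] [669.0, 404.0] [743.0, 396.0]
0.36 [652.0, 240.0] [672.0, 361.0] [747.0, 353.0]
0.44 [654.0, 196.0] [675.0, 311.0] [750.0, 303.0]
0.52 [655.0, 147.0] [676.0, 254.0] [752.0, 246.0]
```

```bash
python3 - <<'E'
import cv2,pickle,numpy as np
d=pickle.load(open("cam0.pkl","rb"))
a=d["scene"]["pixels"][222:258,244:268,::-1]
b=d["top"]["pixels"][172:208,352:376,::-1]
m=np.hstack([a,b]).astype(float)*1.6
m=np.clip(m,0,255).astype(np.uint8)
cv2.imwrite("pics/q2.png",cv2.resize(m,None,fx=16,fy=16,interpolation=cv2.INTER_NEAREST))
E
```

```text
(no output)
```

View pics/q2.png

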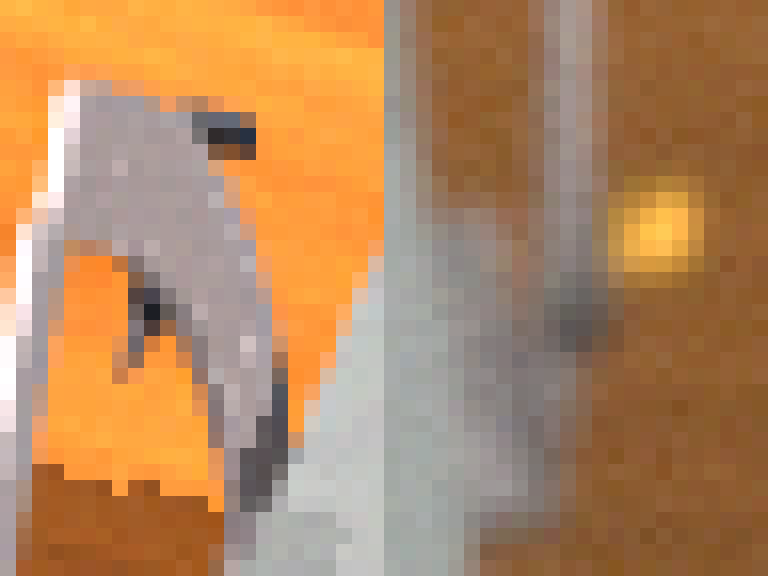

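```bash
python3 - <<'E'
from h import *
import pickle
d=pickle.load(open("cam0.pkl","rb"))
k=[0.67421808,0.04513603,0.08486687]
q=lambda a,o:np.array(a)/16+o-.5
sc=lambda x,y:q([x,y],[244,222]); tp=lambda x,y:q([x-384,y],[352,172])
def tri(s,t):
  f=lambda v:np.r_[(proj(d["scene"],lidp(k,v[0],v[2],v[1],0))-s)[0],(proj(d["top"],lidp(k,v[0],v[2],v[1],0))-t)[0]]
  r=least_squares(f,[.4,-.152,.18]);print(r.x.round(4),r.fun.round(2))
tri(sc(222,125),tp(578,325))
tri(sc(232,130),tp(578,325))
tri(sc(212,120),tp(578,325))
# brass: y assumed, r assumed -> th
for y in(-.16,-.165,-.17):
  for r in(.17,.18,.19):
    s=least_squares(lambda v:(proj(d["top"],lidp(k,v[0],r,y,0))-tp(660,230))[0],[.45]);print(y,r,s.x,s.fun, ((proj(d["scene"],lidp(k,s.x[0],r,y,0))[0]+.5-[244,222])*16).round())
# fits: pixel (152,310) & tip (125,372) with y
for p in((145,310),(125,375)):
  for y in(-.15,-.155,-.16,-.165):
    s=least_squares(lambda v:(proj(d["scene"],lidp(k,v[0],v[1],y,0))-sc(*p))[0],[.4,.165]);print(p,y,s.x)
E
```

```text
[ 0.3981 -0.1518  0.1928] [ 0.57  0.06  0.52 -0.2 ]
[ 0.3941 -0.1512  0.1925] [ 0.24  0.02  0.22 -0.08]
[ 0.4021 -0.1524  0.1931] [ 0.91  0.09  0.82 -0.32]
-0.16 0.17 [0.33079459] [-2.63102434 -0.20852518] [151. 290.]
-0.16 0.18 [0.41420736] [-1.7628883  -0.09165095] [149. 191.]
-0.16 0.19 [0.48251098] [-0.95279485 -0.03241079] [147. 100.]
-0.165 0.17 [0.32042773] [-0.48761369 -0.04450443] [120. 288.]
-0.165 0.18 [0.40664946] [0.42911155 0.02618339] [118. 187.]
-0.165 0.19 [0.47658798] [1.27949265 0.05307111] [116.  95.]
-0.17 0.17 [0.30845898] [1.641663   0.17160583] [ 90. 287.]
-0.17 0.18 [0.39812609] [2.61186502 0.18449663] [ 87. 184.]
-0.17 0.19 [0.46998978] [3.50488075 0.17276733] [84. 91.]
(145, 310) -0.15 [0.53800445 0.15872058]
(145, 310) -0.155 [0.43145713 0.16191426]
(145, 310) -0.16 [0.33012791 0.16686393]
(145, 310) -0.165 [0.23554194 0.1734193 ]
(125, 375) -0.15 [0.55158769 0.14896545]
(125, 375) -0.155 [0.4379738  0.15182202]
(125, 375) -0.16 [0.32988815 0.15655255]
(125, 375) -0.165 [0.22923698 0.16299398]
```

```bash
cat >> h.py <<'E'
from scipy.spatial.transform import Rotation as Ro
def tgtR(yaw,pitch=0,Rb=None):
    # tool y along bar direction (yaw, pitch up positive), tool z down
    b=np.array([np.cos(yaw)*np.cos(pitch),np.sin(yaw)*np.cos(pitch),np.sin(pitch)])
    x=np.cross(b,[np.sin(pitch)*np.cos(yaw),np.sin(pitch)*np.sin(yaw),-np.cos(pitch)]);x/=np.linalg.norm(x)
    return np.c_[x,b,np.cross(x,b)]
def plan(s,p,yaw,pitch=0):
    R0=Ro.from_rotvec(s["tcp_rot"]).as_matrix()
    sh=R0.T@(np.array(p)-s["tool_pos"]);tu=Ro.from_matrix(R0.T@tgtR(yaw,pitch)).as_rotvec()
    print("t",round(s["time"],2),"pos",s["tool_pos"].round(4),"ybar",R0[:,1].round(3),"F",s["wrist_force"].round(2),"w",round(s["width"],3),"q",s["q"].round(2))
    print("turn",(tu/np.radians(120)).round(4),"shift",(sh/.1).round(3))
E
python3 - <<'E'
from h import *
from workcell import bot
plan(bot.read_state(),[.440,.346,.15],-.247)
E
```

```text
t 0.1 pos [0.2649 0.6201 0.2183] ybar [ 0.92  -0.393 -0.   ] F [ 0.55 -0.1   0.51] w 1.0 q [ 1.13  0.26  1.61 -0.    1.27 -0.04]
turn [-0.0001  0.001  -0.0749] shift [-1.831  2.687  0.686]
```

Call:
{"op": "move_arm", "data": {
  "series": "0 0 0 -0.08 0.12 0 1;0 0 0 -0.19 0.28 0 1;0 0 0 -0.31 0.45 0 1;0 0 0 -0.43 0.62 0 1;0 0 0 -0.54 0.79 0 1;0 0 0 -0.61 0.9 0 1;0 0 0 -0.68 0.98 0 1;0 0 0 -0.7 1 0 1"
}}

```text
time: 0.9
tool_pos: [0.3304, 0.5159, 0.2197]
tcp_rot: [-2.623, -1.729, -0.0]
wrist_force: [-0.5, -0.5, 0.0]
width: 1.004
```

Call:
{"op": "move_arm", "data": {
  "series": "0 0 0 -0.08 0.12 0 1;0 0 0 -0.19 0.28 0 1;0 0 0 -0.31 0.45 0 1;0 0 0 -0.43 0.62 0 1;0 0 0 -0.54 0.79 0 1;0 0 0 -0.61 0.9 0 1;0 0 0 -0.68 0.98 0 1;0 0 0 -0.7 1 0 1"
}}

```text
time: 1.7
tool_pos: [0.3945, 0.4127, 0.2195]
tcp_rot: [2.622, 1.73, -0.0]
wrist_force: [0.9, 1.3, -0.1]
width: 0.999
```

Call:
{"op": "move_arm", "data": {
  "series": "0 0 -0.01 -0.05 0.08 0.08 1;0 0 -0.02 -0.12 0.2 0.2 1;0 0 -0.035 -0.2 0.32 0.33 1;0 0 -0.05 -0.28 0.44 0.45 1;0 0 -0.06 -0.35 0.55 0.55 1;0 0 -0.07 -0.4 0.63 0.63 1;0 0 -0.075 -0.43 0.685 0.69 1;0 0 -0.075 -0.43 0.685 0.69 1"
}}

```text
time: 2.5
tool_pos: [0.4398, 0.3465, 0.1495]
tcp_rot: [-2.478, -1.931, 0.003]
wrist_force: [-0.6, -0.8, -0.2]
width: 0.996
```

```bash
python3 - <<'E'
from h import *
from workcell import bot,viewer
plan(bot.read_state(),[.440,.346,.028],-.247)
a=viewer.read_camera("scene")["pixels"];b=viewer.read_camera("top")["pixels"]
cv2.imwrite("pics/a1.png",np.hstack([cv2.resize(a[170:350,380:520],None,fx=2.8,fy=3)[:, :,::-1],cv2.resize(b[190:370,120:260],None,fx=2.8,fy=3)[:,:,::-1]]))
E
```

```text
t 2.5 pos [0.4398 0.3465 0.1495] ybar [ 0.97  -0.245 -0.001] F [-0.61 -0.78 -0.17] w 0.996 q [ 0.62  0.1   1.93  0.    1.11 -0.7 ]
turn [-0.0006  0.0006 -0.0001] shift [-0.002  0.005  1.215]
```

View pics/a1.png

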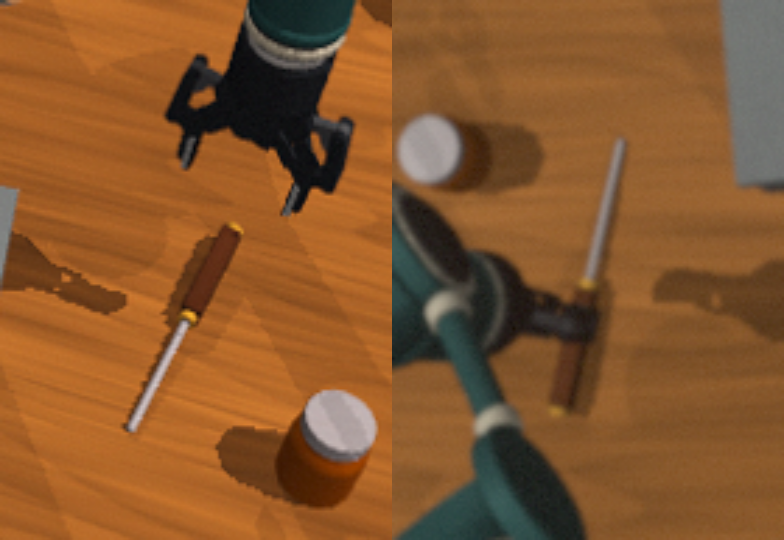

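Call:
{"op": "move_arm", "data": {
  "series": "0 0 0 0 0 0.1 1;0 0 0 0 0 0.25 1;0 0 0 0 0 0.4 1;0 0 0 0 0 0.55 1;0 0 0 0 0 0.7 1;0 0 0 0 0 0.82 1;0 0 0 0 0 0.9 1;0 0 0 0 0 0.9 1"
}}

```text
time: 3.4
tool_pos: [0.4392, 0.3462, 0.0587]
tcp_rot: [-2.478, -1.931, 0.005]
wrist_force: [0.6, 0.0, 0.1]
width: 1.0
```

Call:
{"op": "move_arm", "data": {
  "series": "0 0 0 0 0 0.08 1;0 0 0 0 0 0.16 1;0 0 0 0 0 0.24 1;0 0 0 0 0 0.3 1;0 0 0 0 0 0.3 1;0 0 0 0 0 0.3 0.4;0 0 0 0 0 0.3 -0.2;0 0 0 0 0 0.3 -0.4",
  "squeeze": 100
}}

```text
time: 4.2
tool_pos: [0.4406, 0.3472, 0.0309]
tcp_rot: [2.478, 1.931, 0.001]
wrist_force: [0.8, -0.1, 0.4]
width: 0.512
```

```bash
python3 - <<'E'
from h import *
from workcell import bot,viewer
plan(bot.read_state(),[.440,.346,.028],-.247)
a=viewer.read_camera("scene")["pixels"];b=viewer.read_camera("top")["pixels"]
cv2.imwrite("pics/a2.png",np.hstack([cv2.resize(a[170:350,380:520],None,fx=2.8,fy=3)[:, :,::-1],cv2.resize(b[190:370,120:260],None,fx=2.8,fy=3)[:,:,::-1]]))
E
```

```text
t 4.2 pos [0.4406 0.3472 0.0309] ybar [ 0.97  -0.244  0.001] F [ 0.77 -0.05  0.39] w 0.512 q [ 0.62  0.24  2.01 -0.    0.89 -0.7 ]
turn [ 0.0003 -0.0003  0.0001] shift [-0.013 -0.003  0.029]
```

View pics/a2.png

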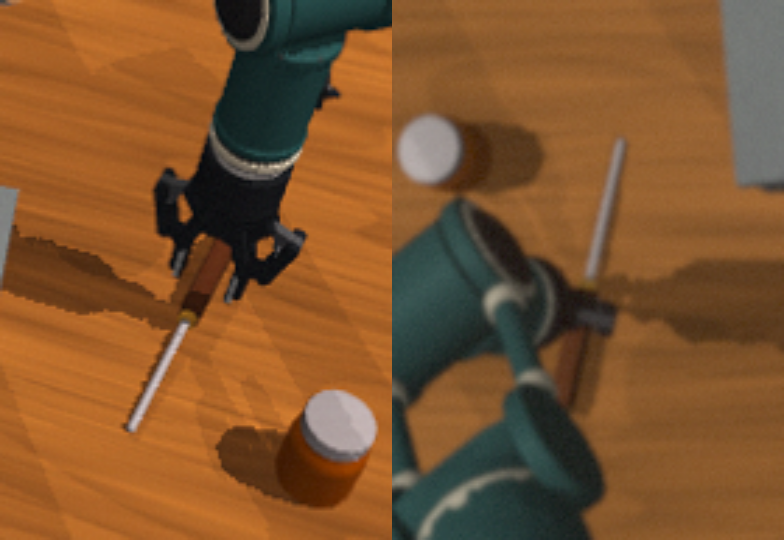

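Call:
{"op": "move_arm", "data": {
  "series": "0 0 0 0 0 0.03 -0.4;0 0 0 0 0 0.03 -0.5;0 0 0 0 0 0.03 -0.7;0 0 0 0 0 0.03 -0.9;0 0 0 0 0 0.03 -1;0 0 0 0 0 0.03 -1;0 0 0 0 0 0.03 -1;0 0 0 0 0 0.03 -1",
  "squeeze": 100
}}

```text
time: 5.1
tool_pos: [0.4402, 0.3469, 0.0275]
tcp_rot: [2.478, 1.931, 0.0]
wrist_force: [-0.5, -0.3, -0.1]
width: 0.004
```

Call:
{"op": "move_arm", "data": {
  "series": "0 0 0 0 0 -0.05 -1;0 0 0 0 0 -0.15 -1;0 0 0 0 0 -0.3 -1;0 0 0 0 0 -0.45 -1;0 0 0 0 0 -0.6 -1;0 0 0 0 0 -0.75 -1;0 0 0 0 0 -0.85 -1;0 0 0 0 0 -0.9 -1"
}}

```text
time: 5.9
tool_pos: [0.441, 0.3475, 0.1195]
tcp_rot: [2.478, 1.931, 0.004]
wrist_force: [0.4, -0.3, -0.4]
width: 0.001
```

```bash
python3 - <<'E'
from h import *
from workcell import bot,viewer
plan(bot.read_state(),[.39,.02,.276],.085)
a=viewer.read_camera("scene")["pixels"];b=viewer.read_camera("top")["pixels"]
cv2.imwrite("pics/a3.png",np.hstack([cv2.resize(a[170:350,380:520],None,fx=2.8,fy=3)[:, :,::-1],cv2.resize(b[190:370,120:260],None,fx=2.8,fy=3)[:,:,::-1]]))
E
```

```text
t 5.9 pos [0.441  0.3475 0.1195] ybar [ 0.97  -0.244  0.002] F [ 0.35 -0.29 -0.41] w 0.001 q [ 0.62  0.13  1.95 -0.    1.05 -0.7 ]
turn [ 0.001  -0.0008 -0.1584] shift [-3.297  0.308 -1.572]
```

View pics/a3.png

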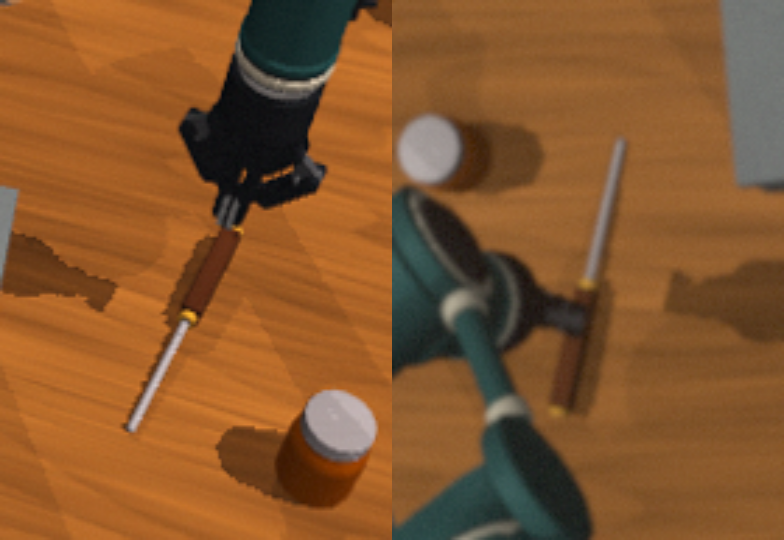

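```bash
python3 - <<'E'
from h import *
from workcell import bot
import pickle
d=pickle.load(open("cam0.pkl","rb"))
def show(p,R):
  for n,o,f in(("scene",[380,170],[2.8,3]),("top",[120,190],[2.8,3])):
    for off in([0,0,0],[0,0,.022],[.0425,0,.01],[-.0425,0,.01],[.022,0,.022],[-.022,0,.022]):
      print(n,off,((proj(d[n],np.array(p)+R@np.array(off))[0]+.5-o)*f+([392,0] if n=="top" else [0,0])).round())
s=bot.read_state();R=Ro.from_rotvec(s["tcp_rot"]).as_matrix()
print("a3");show(s["tool_pos"],R)
print("a2");show([.4406,.3472,.0309],R)
print("a1");show([.4398,.3465,.1495],R)
E
```

```text
a3
scene [0, 0, 0] [224. 232.]
scene [0, 0, 0.022] [218. 248.]
scene [0.0425, 0, 0.01] [266. 261.]
scene [-0.0425, 0, 0.01] [177. 218.]
scene [0.022, 0, 0.022] [241. 259.]
scene [-0.022, 0, 0.022] [195. 237.]
top [0, 0, 0] [550. 302.]
top [0, 0, 0.022] [557. 302.]
top [0.0425, 0, 0.01] [507. 290.]
top [-0.0425, 0, 0.01] [599. 314.]
top [0.022, 0, 0.022] [534. 296.]
top [-0.022, 0, 0.022] [581. 308.]
a2
scene [0, 0, 0] [202. 294.]
scene [0, 0, 0.022] [197. 309.]
scene [0.0425, 0, 0.01] [242. 322.]
scene [-0.0425, 0, 0.01] [158. 281.]
scene [0.022, 0, 0.022] [218. 320.]
scene [-0.022, 0, 0.022] [175. 299.]
top [0, 0, 0] [577. 302.]
top [0, 0, 0.022] [584. 302.]
top [0.0425, 0, 0.01] [538. 291.]
top [-0.0425, 0, 0.01] [623. 313.]
top [0.022, 0, 0.022] [562. 297.]
top [-0.022, 0, 0.022] [606. 308.]
a1
scene [0, 0, 0] [231. 207.]
scene [0, 0, 0.022] [225. 224.]
scene [0.0425, 0, 0.01] [274. 236.]
scene [-0.0425, 0, 0.01] [184. 194.]
scene [0.022, 0, 0.022] [249. 235.]
scene [-0.022, 0, 0.022] [202. 213.]
top [0, 0, 0] [540. 303.]
top [0, 0, 0.022] [547. 303.]
top [0.0425, 0, 0.01] [497. 291.]
top [-0.0425, 0, 0.01] [591. 315.]
top [0.022, 0, 0.022] [523. 297.]
top [-0.022, 0, 0.022] [572. 309.]
```

```bash
python3 - <<'E'
from h import *
from workcell import bot,viewer
import pickle
a=viewer.read_camera("scene")["pixels"];b=viewer.read_camera("top")["pixels"]
pickle.dump((a,b),open("a3.pkl","wb"))
f=lambda i:cv2.resize(i,None,fx=7,fy=7,interpolation=cv2.INTER_CUBIC)[:,:,::-1]
o=np.hstack([f(a[200:270,435:490]),f(b[270:340,150:205])])
cv2.imwrite("pics/a4.png",np.clip(o*1.5,0,255).astype(np.uint8))
E
```

```text
(no output)
```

View pics/a4.png

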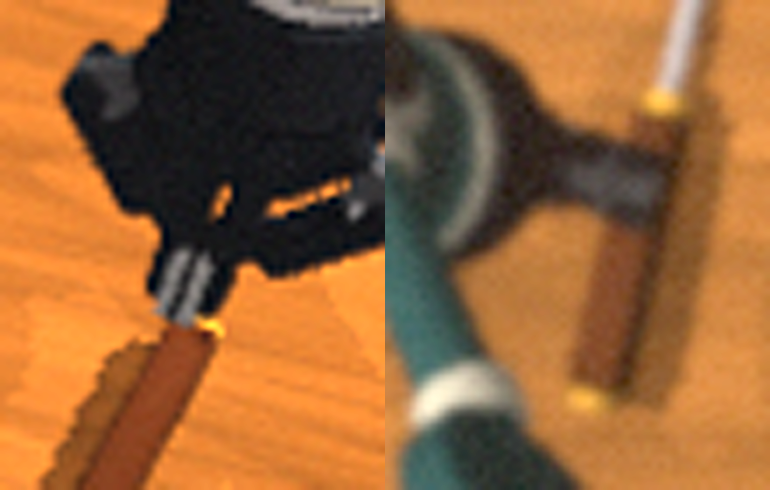

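```bash
python3 - <<'E'
from h import *
import pickle
from workcell import bot
d=pickle.load(open("cam0.pkl","rb"))
def tri(s,t):
  f=lambda v:np.r_[(proj(d["scene"],v)-s)[0],(proj(d["top"],v)-t)[0]]
  r=least_squares(f,[.44,.34,.1]);print(r.x.round(4),r.fun.round(2));return r.x
s=bot.read_state()
print(s["tool_pos"])
R=Ro.from_rotvec(s["tcp_rot"]).as_matrix();tip=s["tool_pos"]+R@[0,0,.022]
for n in("scene","top"):print(n,proj(d[n],tip))
x=tri([459.5,246],[186,297])
print(R.T@(x-s["tool_pos"]))
E
```

```text
[0.43985358 0.34665424 0.1170085 ]
scene [[456.98581678 252.26519238]]
top [[178.85874363 290.49397961]]
[0.4214 0.3392 0.095 ] [-4.4   0.39 -4.23  0.87]
[-0.01168887 -0.01602142  0.02202934]
```

```bash
python3 - <<'E'
from h import *
import pickle
from workcell import bot
d=pickle.load(open("cam0.pkl","rb"));a,b=pickle.load(open("a3.pkl","rb"))
s=bot.read_state();p=s["tool_pos"];R=Ro.from_rotvec(s["tcp_rot"]).as_matrix()
out=[]
for n,im,o in(("scene",a,[425,130]),("top",b,[120,260])):
    v=cv2.resize(im[o[1]:o[1]+140,o[0]:o[0]+100],None,fx=4,fy=4,interpolation=cv2.INTER_CUBIC)[:,:,::-1].copy()
    v=np.clip(v*1.5,0,255).astype(np.uint8)
    for z in np.arange(.022,-.2,-.02):
        u=((proj(d[n],p+R@[0,0,z])[0]+.5-o)*4).round().astype(int)
        cv2.circle(v,tuple(map(int,u)),3,(0,255,0) if z<.02 else (255,0,255),-1)
    for w in(-.0145,.0145):
      for l in(-.011,.011):
        u=((proj(d[n],p+R@[w,l,.022])[0]+.5-o)*4).round().astype(int);cv2.circle(v,tuple(map(int,u)),2,(255,255,0),-1)
    out.append(v)
cv2.imwrite("pics/a5.png",np.hstack(out))
E
```

```text
(no output)
```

View pics/a5.png

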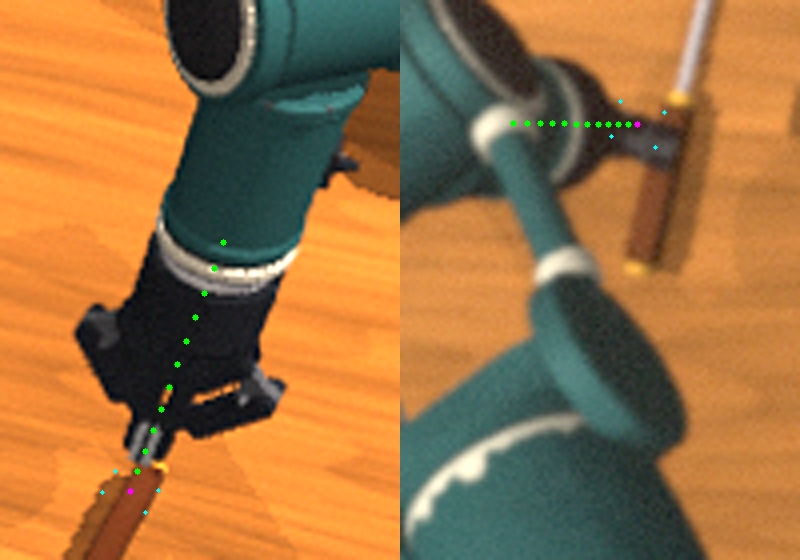

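Call:
{"op": "move_arm", "data": {
  "series": "0 0 0 0 0 0 -0.2;0 0 0 0 0 0 -0.2;0 0 0 0 0 0 -0.2;0 0 0 0 0 0.1 -0.2;0 0 0 0 0 0.3 -0.2;0 0 0 0 0 0.5 -0.2;0 0 0 0 0 0.7 -0.2;0 0 0 0 0 0.85 -0.2"
}}

```text
time: 6.9
tool_pos: [0.4392, 0.3463, 0.0303]
tcp_rot: [-2.478, -1.931, 0.004]
wrist_force: [0.1, -0.4, 0.4]
width: 0.397
```

Call:
{"op": "move_arm", "data": {
  "series": "0 0 0 0 0 0.03 -0.2;0 0 0 0 0 0.06 -0.2;0 0 0 0 0 0.09 -0.2;0 0 0 0 0 0.12 -0.2;0 0 0 0 0 0.14 -0.2;0 0 0 0 0 0.16 -0.2;0 0 0 0 0 0.16 -0.2;0 0 0 0 0 0.16 -0.2"
}}

```text
time: 7.7
tool_pos: [0.4402, 0.347, 0.0166]
tcp_rot: [2.478, 1.931, 0.0]
wrist_force: [0.4, 0.3, -0.3]
width: 0.398
```

```bash
cat > shot.py <<'E'
import sys
from h import *
from workcell import bot,viewer
import pickle
def shot(name,so,to,w=100,h=135,f=4):
    d={n:viewer.read_camera(n) for n in("scene","top")}
    pickle.dump(d,open(f"{name}.pkl","wb"))
    o=[cv2.resize(d[n]["pixels"][y:y+h,x:x+w],None,fx=f,fy=f,interpolation=cv2.INTER_CUBIC)[:,:,::-1] for n,(x,y) in(("scene",so),("top",to))]
    cv2.imwrite(f"pics/{name}.png",np.clip(np.hstack(o)*1.4,0,255).astype(np.uint8))
    return d
E
python3 - <<'E'
from shot import *
plan(bot.read_state(),[.440,.346,.01],-.247)
shot("b1",(410,190),(150,235))
E
```

```text
t 7.7 pos [0.4402 0.347  0.0166] ybar [ 0.97  -0.244  0.   ] F [ 0.39  0.28 -0.25] w 0.398 q [ 0.62  0.26  2.02 -0.    0.86 -0.7 ]
turn [ 0.     -0.      0.0002] shift [-0.01  -0.     0.066]
```

View pics/b1.png

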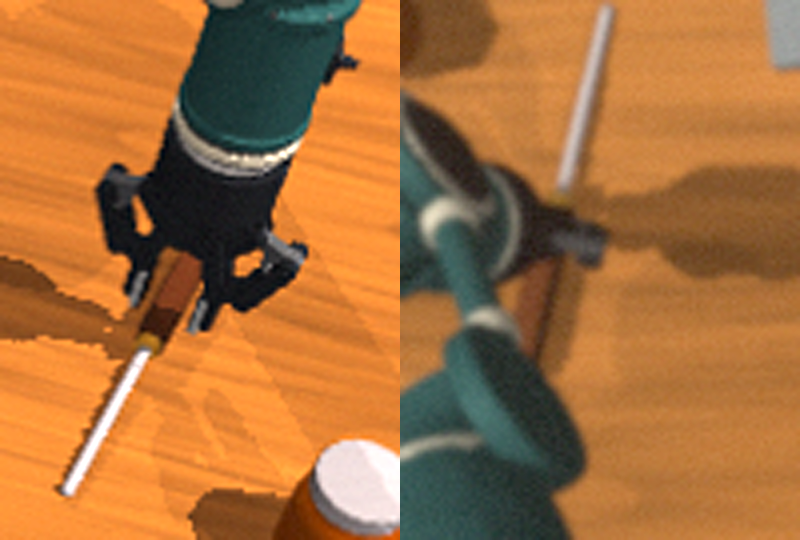

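Call:
{"op": "move_arm", "data": {
  "series": "0 0 0 0 0 0.02 -0.2;0 0 0 0 0 0.04 -0.2;0 0 0 0 0 0.06 -0.2;0 0 0 0 0 0.07 -0.2;0 0 0 0 0 0.07 -0.3;0 0 0 0 0 0.07 -0.4;0 0 0 0 0 0.07 -0.4;0 0 0 0 0 0.07 -0.4"
}}

```text
time: 8.6
tool_pos: [0.4403, 0.347, 0.0096]
tcp_rot: [2.478, 1.931, 0.0]
wrist_force: [0.5, 0.4, 0.2]
width: 0.304
```

```bash
python3 - <<'E'
from shot import *
plan(bot.read_state(),[.440,.346,.01],-.247)
shot("b2",(420,230),(160,260),55,70,7)
E
```

```text
t 8.6 pos [0.4403 0.347  0.0096] ybar [ 0.97  -0.244  0.   ] F [0.49 0.37 0.15] w 0.304 q [ 0.62  0.27  2.02 -0.    0.85 -0.7 ]
turn [ 0.0001 -0.0001  0.0001] shift [-0.01  -0.001 -0.004]
```

View pics/b2.png

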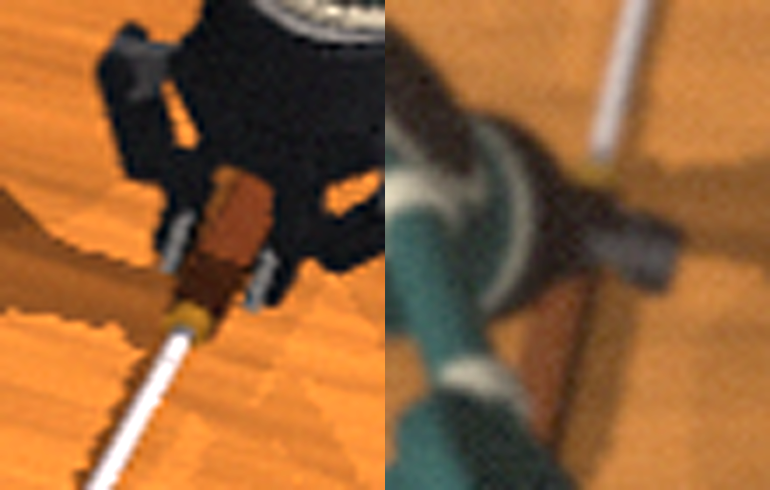

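```bash
python3 - <<'E'
from h import *
import pickle
d=pickle.load(open("cam0.pkl","rb"))
p=np.array([.4403,.347,.0096]);R=tgtR(-.247)
for px,xs in(((165,272),-1),((258,308),1)):
  t=np.array(px)/7+[420,230]-.5
  for x in(.013,.016,.02):
    s=least_squares(lambda v:(proj(d["scene"],p+R@[xs*x,v[0],v[1]])-t)[0],[0,0]);print(px,x,s.x.round(4),"z",(p+R@[xs*x,*s.x])[2].round(4))
E
```

```text
(165, 272) 0.013 [ 0.0448 -0.0572] z 0.0668
(165, 272) 0.016 [ 0.0255 -0.034 ] z 0.0436
(165, 272) 0.02 [-0.0002 -0.003 ] z 0.0126
(258, 308) 0.013 [-0.037   0.0371] z -0.0275
(258, 308) 0.016 [-0.0104  0.0051] z 0.0045
(258, 308) 0.02 [ 0.0252 -0.0376] z 0.0472
```

Call:
{"op": "move_arm", "data": {
  "series": "0 0 0 0 0 0.02 -0.4;0 0 0 0 0 0.04 -0.4;0 0 0 0 0 0.05 -0.5;0 0 0 0 0 0.05 -0.6;0 0 0 0 0 0.05 -0.8;0 0 0 0 0 0.05 -1;0 0 0 0 0 0.05 -1;0 0 0 0 0 0.05 -1",
  "squeeze": 100
}}

```text
time: 9.5
tool_pos: [0.44, 0.3467, 0.0044]
tcp_rot: [2.478, 1.931, -0.001]
wrist_force: [-1.7, -1.1, 1.9]
width: 0.195
```

```bash
python3 - <<'E'
from shot import *
plan(bot.read_state(),[.440,.346,.01],-.247)
E
```

```text
t 9.5 pos [0.44   0.3467 0.0044] ybar [ 0.97  -0.244 -0.   ] F [-1.7  -1.12  1.91] w 0.195 q [ 0.62  0.28  2.03 -0.    0.84 -0.7 ]
turn [-0.0002  0.0002  0.0001] shift [-0.007  0.002 -0.056]
```

Call:
{"op": "move_arm", "data": {
  "series": "0 0 0 0 0 -0.05 -1;0 0 0 0 0 -0.15 -1;0 0 0 0 0 -0.3 -1;0 0 0 0 0 -0.45 -1;0 0 0 0 0 -0.6 -1;0 0 0 0 0 -0.75 -1;0 0 0 0 0 -0.85 -1;0 0 0 0 0 -0.9 -1"
}}

```text
time: 10.3
tool_pos: [0.441, 0.3475, 0.0965]
tcp_rot: [2.478, 1.931, 0.004]
wrist_force: [-0.1, 1.0, -2.1]
width: 0.192
```

```bash
python3 - <<'E'
from shot import *
s=bot.read_state()
plan(s,[.39,.02,.27],.085)
shot("b3",(410,190),(150,235))
E
```

```text
t 10.3 pos [0.441  0.3475 0.0965] ybar [ 0.97  -0.244  0.002] F [-0.06  0.98 -2.08] w 0.192 q [ 0.62  0.16  1.97  0.    1.01 -0.7 ]
turn [ 0.001  -0.0008 -0.1584] shift [-3.297  0.308 -1.742]
```

View pics/b3.png

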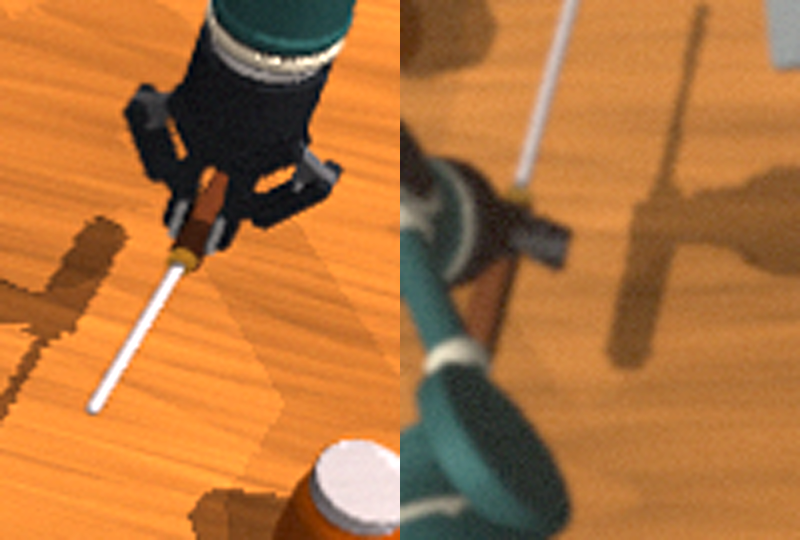

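```bash
python3 - <<'E'
from h import *
import pickle
d=pickle.load(open("b3.pkl","rb"))
a=cv2.resize(d["scene"]["pixels"][245:300,425:465],None,fx=10,fy=10,interpolation=cv2.INTER_CUBIC)
b=cv2.resize(d["top"]["pixels"][230:285,170:210],None,fx=10,fy=10,interpolation=cv2.INTER_CUBIC)
cv2.imwrite("pics/b4.png",np.clip(np.hstack([a,b])[:,:,::-1]*1.3,0,255).astype(np.uint8))
E
```

```text
(no output)
```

View pics/b4.png

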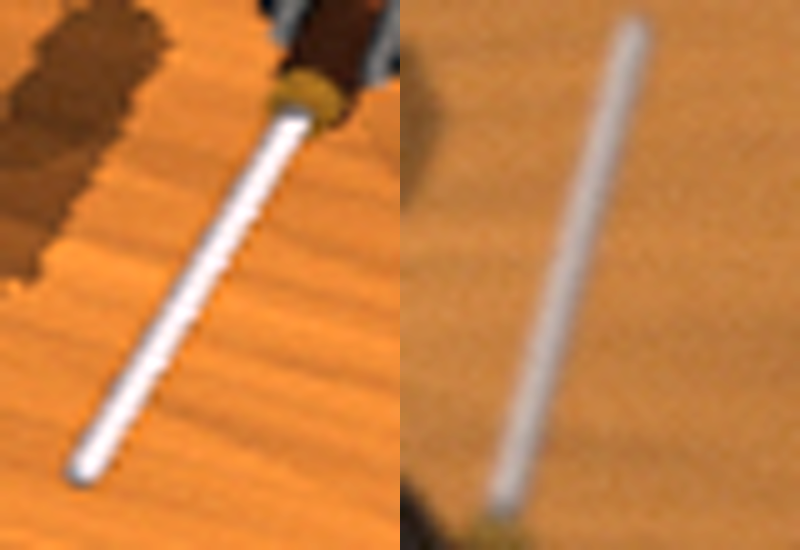

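```bash
python3 - <<'E'
from h import *
import pickle
d=pickle.load(open("cam0.pkl","rb"))
S=lambda x,y:np.array([x,y])/10+[425,245]-.45
T=lambda x,y:np.array([x-400,y])/10+[170,230]-.45
def f(v):
    b=np.array([np.cos(v[3])*np.cos(v[4]),np.sin(v[3])*np.cos(v[4]),np.sin(v[4])]);tip=v[:3];fe=tip-.13*b
    return np.r_[(proj(d["scene"],tip)-S(83,474))[0],(proj(d["scene"],fe)-S(293,115))[0],(proj(d["top"],tip)-T(634,20))[0],(proj(d["top"],fe)-T(504,505))[0]]
r=least_squares(f,[.58,.31,.1,-.247,0]);print(r.x.round(4),r.fun.round(2))
tip=r.x[:3];R=tgtR(-.247);print("tip in tool",(R.T@(tip-[.441,.3475,.0965])).round(4))
E
```

```text
[ 0.5888  0.3091  0.1006 -0.2474 -0.0262] [ 0.    0.13  0.41  0.    0.32 -1.07  0.13  1.1 ]
tip in tool [-0.0011  0.1527 -0.0041]
```

Call:
{"op": "move_arm", "data": {
  "series": "0 0 0 -0.05 0 -0.1 -1;0 0 0 -0.15 0 -0.25 -1;0 0 0 -0.28 0 -0.4 -1;0 0 0 -0.4 0 -0.55 -1;0 0 0 -0.52 0 -0.7 -1;0 0 0 -0.62 0 -0.85 -1;0 0 0 -0.68 0 -0.95 -1;0 0 0 -0.7 0 -1 -1"
}}

```text
time: 11.2
tool_pos: [0.4234, 0.2787, 0.1957]
tcp_rot: [2.478, 1.93, 0.002]
wrist_force: [-0.3, 0.6, -2.0]
width: 0.195
```

Call:
{"op": "move_arm", "data": {
  "series": "0 0 -0.01 -0.1 0 -0.05 -1;0 0 -0.03 -0.25 0 -0.15 -1;0 0 -0.05 -0.4 0 -0.25 -1;0 0 -0.07 -0.55 0 -0.4 -1;0 0 -0.1 -0.7 0 -0.55 -1;0 0 -0.12 -0.82 0 -0.65 -1;0 0 -0.14 -0.93 0 -0.73 -1;0 0 -0.15 -1 0 -0.75 -1"
}}

```text
time: 12.0
tool_pos: [0.3989, 0.1818, 0.2704]
tcp_rot: [2.144, 2.296, 0.002]
wrist_force: [-0.1, 0.5, -1.6]
width: 0.193
```

```bash
python3 - <<'E'
from h import *
from workcell import bot
plan(bot.read_state(),[.3856,.0205,.27],.085,.027)
E
```

```text
t 12.0 pos [0.3989 0.1818 0.2704] ybar [0.998 0.069 0.001] F [-0.09  0.53 -1.64] w 0.193 q [ 0.37 -0.23  2.01 -0.    1.36 -1.27]
turn [-0.0124 -0.     -0.0078] shift [-1.6   -0.243  0.003]
```

Call:
{"op": "move_arm", "data": {
  "series": "-0.002 0 -0.001 -0.08 -0.01 0 -1;-0.004 0 -0.003 -0.2 -0.03 0 -1;-0.006 0 -0.004 -0.33 -0.05 0 -1;-0.008 0 -0.005 -0.46 -0.07 0 -1;-0.01 0 -0.006 -0.58 -0.09 0 -1;-0.012 0 -0.007 -0.7 -0.11 0 -1;-0.0124 0 -0.0078 -0.77 -0.12 0 -1;-0.0124 0 -0.0078 -0.8 -0.12 0 -1"
}}

```text
time: 12.8
tool_pos: [0.392, 0.1005, 0.2694]
tcp_rot: [2.116, 2.298, 0.03]
wrist_force: [0.4, -0.5, -2.0]
width: 0.197
```

Call:
{"op": "move_arm", "data": {
  "series": "0 0 0 -0.08 -0.01 0 -1;0 0 0 -0.2 -0.03 0 -1;0 0 0 -0.33 -0.05 0 -1;0 0 0 -0.46 -0.07 0 -1;0 0 0 -0.58 -0.09 0 -1;0 0 0 -0.7 -0.11 0 -1;0 0 0 -0.77 -0.12 0 -1;0 0 0 -0.8 -0.12 0 -1"
}}

```text
time: 13.6
tool_pos: [0.3869, 0.0202, 0.2692]
tcp_rot: [2.115, 2.299, 0.03]
wrist_force: [-0.2, 0.1, -1.8]
width: 0.192
```

```bash
python3 - <<'E'
from shot import *
plan(bot.read_state(),[.3856,.0205,.214],.085,.027)
shot("c1",(255,150),(255,215),100,100,4)
E
```

```text
t 13.6 pos [0.3869 0.0202 0.2692] ybar [0.996 0.083 0.026] F [-0.17  0.13 -1.81] w 0.192 q [-0.01 -0.36  2.11  0.    1.36 -1.67]
turn [-0.0005  0.0001 -0.001 ] shift [ 0.004 -0.027  0.551]
```

View pics/c1.png

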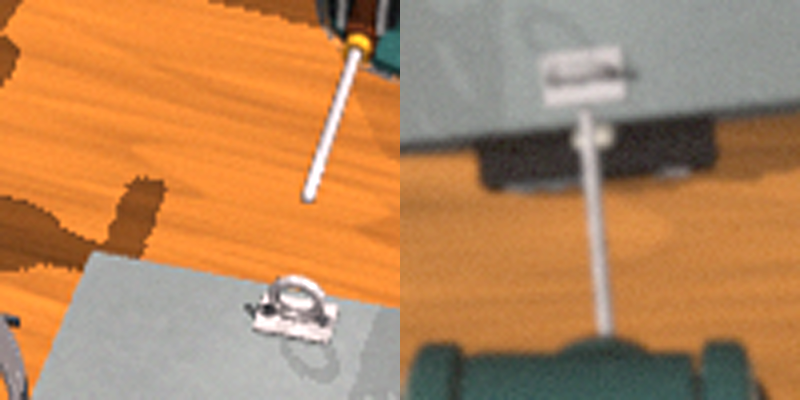

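```bash
cat >> h.py <<'E'
K=[0.67421808,0.04513603,0.08486687]
def rodfit(d,st,sf,tt,tf,L=.13):
    def f(v):
        b=np.array([np.cos(v[3])*np.cos(v[4]),np.sin(v[3])*np.cos(v[4]),np.sin(v[4])]);tip=v[:3];fe=tip-L*b
        o=[(proj(d["scene"],tip)-st)[0],(proj(d["top"],tip)-tt)[0],(proj(d["scene"],fe)-sf)[0]]
        if tf is not None:o.append((proj(d["top"],fe)-tf)[0])
        return np.concatenate(o)
    r=least_squares(f,[.53,.03,.25,.08,0]);print(r.x.round(4),r.fun.round(2));return r.x
E
python3 - <<'E'
from h import *
import pickle
d=pickle.load(open("c1.pkl","rb"))
q=lambda x,y,o:np.array([x,y])/4+o-.375
x=rodfit(d,q(308,197,[255,150]),q(356,55,[255,150]),q(185,116,[255,215]),None)
R=tgtR(.085,.027);p=np.array([.3869,.0202,.2692]);print("tip in tool",R.T@(x[:3]-p))
print("pred",p+R@[-.001,.1527,-.004])
e=kp(K,[-.112,0,.216])[0];print(e)
E
```

```text
[ 0.5333  0.0314  0.2711  0.0848 -0.005 ] [ 0.48  0.01  0.42 -0.13 -0.   -0.  ]
tip in tool [-0.00125497  0.14677864  0.00201916]
pred [0.53897055 0.03215359 0.27732094]
[0.56262117 0.03564235 0.216     ]
```

Call:
{"op": "move_arm", "data": {
  "series": "0 0 0 0 0 0.06 -1;0 0 0 0 0 0.15 -1;0 0 0 0 0 0.25 -1;0 0 0 0 0 0.35 -1;0 0 0 0 0 0.45 -1;0 0 0 0 0 0.53 -1;0 0 0 0 0 0.57 -1;0 0 0 0 0 0.57 -1"
}}

```text
time: 14.5
tool_pos: [0.3878, 0.0208, 0.2113]
tcp_rot: [2.115, 2.3, 0.028]
wrist_force: [0.3, 0.3, -1.9]
width: 0.197
```

```bash
python3 - <<'E'
from shot import *
plan(bot.read_state(),[.3856,.0205,.214],.085,.027)
shot("c2",(285,170),(270,215),60,80,6)
E
```

```text
t 14.5 pos [0.3878 0.0208 0.2113] ybar [0.996 0.084 0.024] F [ 0.27  0.26 -1.95] w 0.197 q [-0.01 -0.32  2.19  0.    1.25 -1.67]
turn [-0.0012  0.0001 -0.0006] shift [-0.002 -0.022 -0.027]
```

View pics/c2.png

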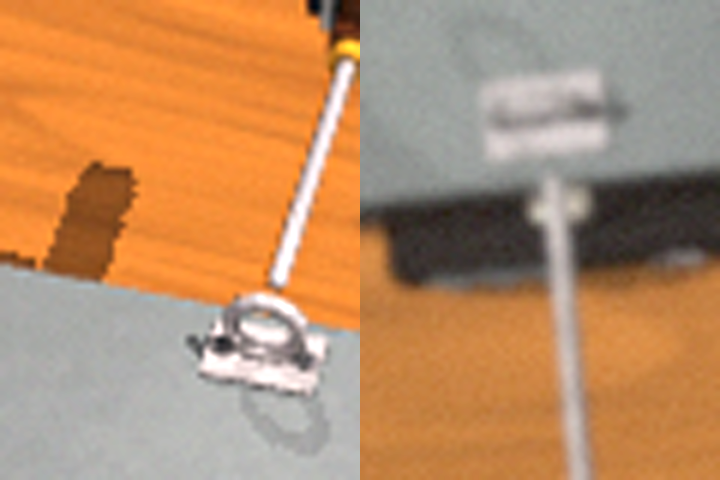

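```bash
python3 - <<'E'
from h import *
import pickle
d=pickle.load(open("c2.pkl","rb"))
q=lambda x,y,o:np.array([x,y])/6+o-.417
x=rodfit(d,q(277,283,[285,170]),q(347,65,[285,170]),q(191,180,[270,215]),None)
e=kp(K,[-.112,0,.216])
print(((proj(d["scene"],e)+.417-[285,170])*6),((proj(d["top"],e)+.417-[270,215])*6+[360,0]))
b=np.array([np.cos(x[3])*np.cos(x[4]),np.sin(x[3])*np.cos(x[4]),np.sin(x[4])])
c,s=np.cos(K[2]),np.sin(K[2])
t=(e[0][0]-x[0])/b[0];m=x[:3]+t*b-e[0];print("dist",t,"miss y",-s*m[0]+c*m[1],"z",m[2])
E
```

```text
[ 0.5366  0.0326  0.2144  0.0872 -0.0276] [ 0.54  0.02  0.48 -0.15  0.    0.  ]
[[267.83343167 327.15553807]] [[544.13721207 109.56831365]]
dist 0.026158137690674654 miss y -0.0007974182588395973 z -0.0023223453391073845
```

Call:
{"op": "move_arm", "data": {
  "series": "0 0 0 0 0.06 -0.01 -1;0 0 0 0 0.14 -0.01 -1;0 0 0 0 0.23 -0.01 -1;0 0 0 0 0.32 -0.01 -1;0 0 0 0 0.41 -0.01 -1;0 0 0 0 0.5 -0.01 -1;0 0 0 0 0.6 -0.01 -1;0 0 0 0 0.65 -0.01 -1"
}}

```text
time: 15.4
tool_pos: [0.4542, 0.0264, 0.2149]
tcp_rot: [2.114, 2.299, 0.03]
wrist_force: [-0.3, -0.4, -2.7]
width: 0.199
```

```bash
python3 - <<'E'
from shot import *
plan(bot.read_state(),[.3856,.0205,.214],.085,.027)
shot("c3",(285,170),(270,215),60,80,6)
E
```

```text
t 15.4 pos [0.4542 0.0264 0.2149] ybar [0.996 0.084 0.026] F [-0.31 -0.39 -2.65] w 0.199 q [ 0.   -0.18  2.07  0.    1.22 -1.65]
turn [-0.0004  0.0001 -0.0006] shift [-0.001 -0.688 -0.009]
```

View pics/c3.png

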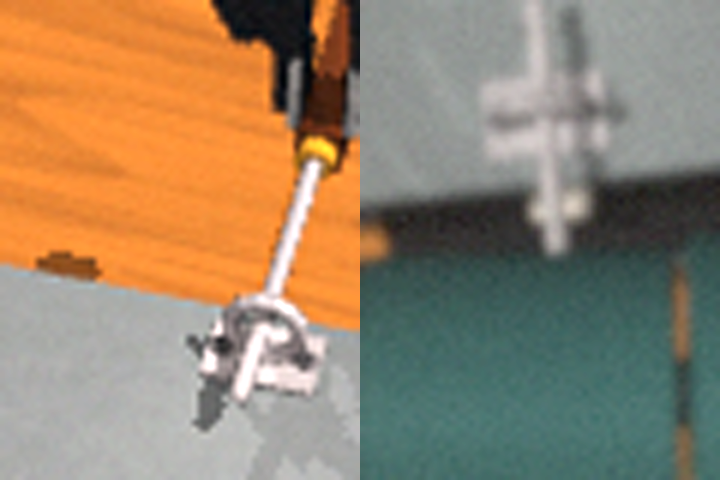

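Call:
{"op": "move_arm", "data": {
  "series": "0 0 0 0 0 -0.04 -1;0 0 0 0 0.01 -0.09 -1;0 0 0 0 0.03 -0.17 -1;0 0 0 0 0.06 -0.26 -1;0 0 0 0 0.1 -0.36 -1;0 0 0 0 0.14 -0.45 -1;0 0 0 0 0.165 -0.52 -1;0 0 0 0 0.175 -0.55 -1"
}}

```text
time: 16.3
tool_pos: [0.4703, 0.0277, 0.2716]
tcp_rot: [2.113, 2.298, 0.032]
wrist_force: [2.8, -0.2, -5.9]
width: 0.194
```

```bash
python3 - <<'E'
from shot import *
plan(bot.read_state(),[.3856,.0205,.214],.085,.027)
shot("d1",(230,170),(225,120),150,150,2.6)
E
```

```text
t 16.3 pos [0.4703 0.0277 0.2716] ybar [0.996 0.084 0.028] F [ 2.85 -0.22 -5.85] w 0.194 q [ 0.   -0.18  1.97  0.    1.32 -1.65]
turn [ 0.0007  0.0001 -0.0006] shift [-0.001 -0.866  0.552]
```

View pics/d1.png

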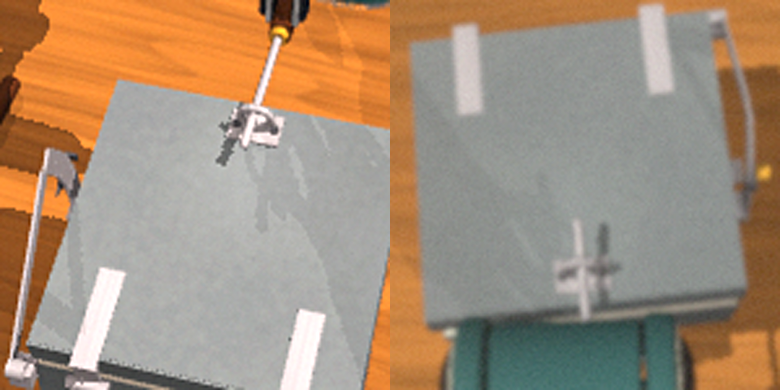

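```bash
cat >> h.py <<'E'
def thfit(d,obs):
    # obs: list (cam, sidesign, px)
    f=lambda v:np.concatenate([(proj(d[n],lidp(K,v[0],.276,sg*.136,.036))-p)[0] for n,sg,p in obs])
    r=least_squares(f,[.2]);print("theta",r.x.round(4),r.fun.round(2));return r.x[0]
E
python3 - <<'E'
from h import *
import pickle
d=pickle.load(open("d1.pkl","rb"))
q=lambda x,y,o:np.array([x,y])/2.6+o-.3
thfit(d,[("scene",-1,q(118,81,[230,170])),("top",1,q(428-390,327,[225,120])),("top",-1,q(745-390,290,[225,120]))])
E
```

```text
theta [0.1701] [ 0.6   1.25 -0.53 -1.03  0.83 -0.24]
```

Call:
{"op": "move_arm", "data": {
  "series": "0 0 0 0 0.02 -0.05 -1;0 0 0 0 0.06 -0.13 -1;0 0 0 0 0.11 -0.22 -1;0 0 0 0 0.16 -0.31 -1;0 0 0 0 0.21 -0.39 -1;0 0 0 0 0.25 -0.45 -1;0 0 0 0 0.28 -0.48 -1;0 0 0 0 0.29 -0.49 -1"
}}

```text
time: 17.2
tool_pos: [0.4969, 0.03, 0.3205]
tcp_rot: [2.114, 2.3, 0.029]
wrist_force: [1.7, 0.4, -7.4]
width: 0.195
```

```bash
python3 - <<'E'
from shot import *
plan(bot.read_state(),[.3856,.0205,.214],.085,.027)
d=shot("e1",(230,150),(225,120),150,150,2.6)
a=d["scene"]["pixels"][215:265,235:275];b=d["top"]["pixels"][160:210,345:385]
cv2.imwrite("pics/e2.png",cv2.resize(np.clip(np.hstack([a,b])[:,:,::-1]*1.4,0,255).astype(np.uint8),None,fx=10,fy=10,interpolation=cv2.INTER_CUBIC))
E
```

```text
t 17.2 pos [0.4969 0.03   0.3205] ybar [0.996 0.084 0.026] F [ 1.66  0.44 -7.37] w 0.195 q [ 0.01 -0.14  1.85  0.    1.41 -1.65]
turn [-0.0007  0.0001 -0.0006] shift [-1.000e-03 -1.144e+00  1.036e+00]
```

View pics/e1.png

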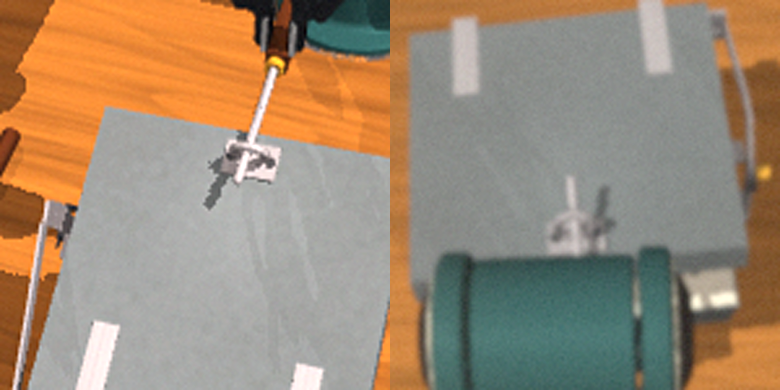

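View pics/e2.png

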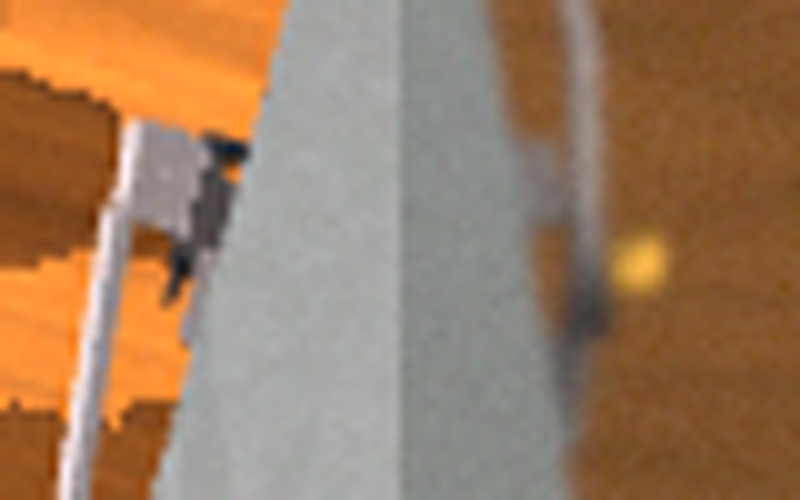

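```bash
python3 - <<'E'
from h import *
import pickle
d=pickle.load(open("e1.pkl","rb"));d0=pickle.load(open("cam0.pkl","rb"))
q=lambda x,y,o:np.array([x,y])/2.6+o-.3
thfit(d,[("scene",-1,q(106,108,[230,150]))])
thfit(d,[("scene",-1,q(106,108,[230,150])),("top",-1,q(747-390,262,[225,120]))])
g=lambda P:((proj(d["scene"],P)[0]+.45-[235,215])*10).round()
for th in(0,.3,.34,.38,.4,.42,.46):
  print(th,[g(lidp(K,th,r,y,0)) for r,y in((.165,-.152),(.19,-.152),(.165,-.146),(.19,-.146))])
for n,x0,y0,w,h in(("scene",240,218,30,45),("top",350,165,30,45)):
  pass
a=d0["scene"]["pixels"][215:265,235:275];b=d["scene"]["pixels"][215:265,235:275]
m=np.clip(np.hstack([a,b])[:,:,::-1]*1.8,0,255).astype(np.uint8)
m=cv2.resize(m,None,fx=10,fy=10,interpolation=cv2.INTER_NEAREST)
cv2.imwrite("pics/e3.png",m)
E
```

```text
theta [0.4117] [ 0.19 -0.14]
theta [0.3557] [ 1.56  1.95  0.69 -1.46]
0 [array([242., 394.]), array([274., 317.]), array([266., 399.]), array([298., 322.])]
0.3 [array([215., 286.]), array([245., 190.]), array([239., 290.]), array([269., 194.])]
0.34 [array([209., 275.]), array([239., 177.]), array([234., 280.]), array([264., 181.])]
0.38 [array([204., 265.]), array([233., 164.]), array([229., 270.]), array([258., 169.])]
0.4 [array([201., 260.]), array([230., 159.]), array([226., 265.]), array([255., 164.])]
0.42 [array([198., 255.]), array([226., 153.]), array([223., 260.]), array([251., 158.])]
0.46 [array([192., 247.]), array([219., 143.]), array([217., 252.]), array([244., 148.])]
```

View pics/e3.png

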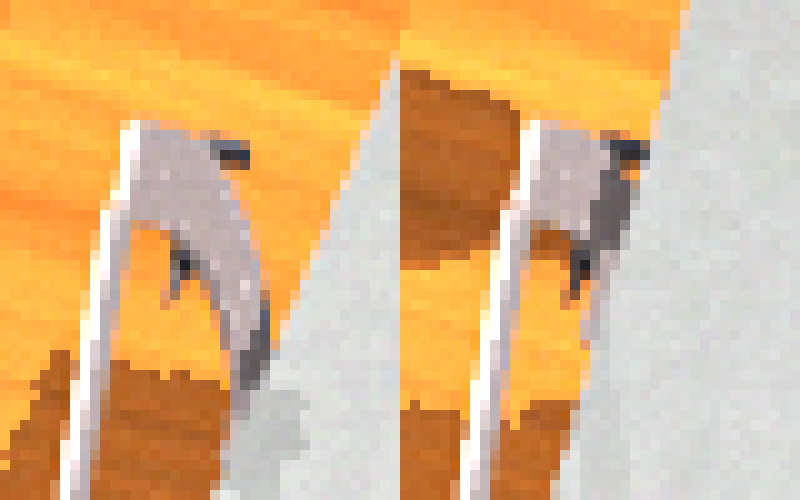

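```bash
python3 - <<'E'
from h import *
import pickle
d=pickle.load(open("e1.pkl","rb"))
s=d["scene"]["pixels"];t=d["top"]["pixels"]
o=[s[180:210,255:290],s[195:225,370:405],t[195:225,370-35-15:355+0],t[195:225,220:255]]
f=lambda i:cv2.resize(i,(390,300),interpolation=cv2.INTER_CUBIC)
m=np.vstack([np.hstack([f(o[0]),f(o[1])]),np.hstack([f(t[195:225,340:375]),f(t[195:225,220:255])])])
cv2.imwrite("pics/e4.png",np.clip(m[:,:,::-1]*1.4,0,255).astype(np.uint8))
E
```

```text
(no output)
```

View pics/e4.png

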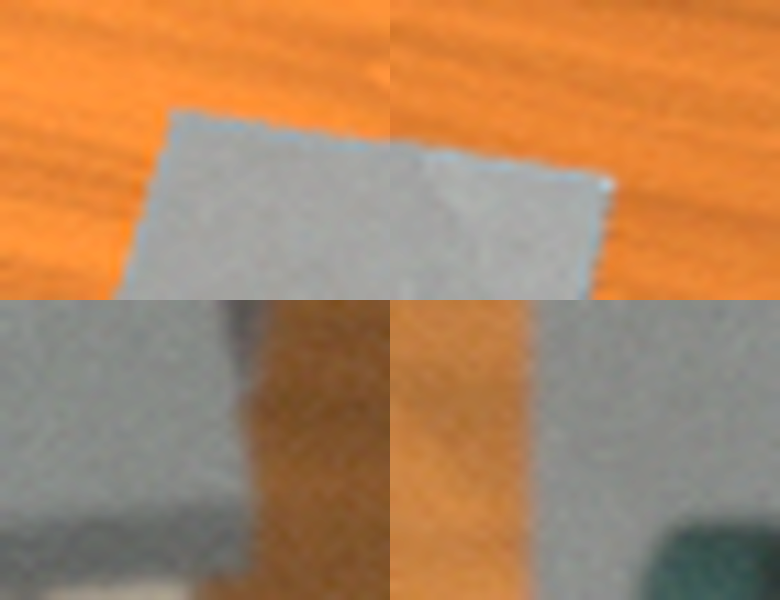

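```bash
python3 - <<'E'
from h import *
import pickle
d=pickle.load(open("e1.pkl","rb"))
A=("scene",-1,np.array([270.,190.5]));B=("scene",1,np.array([389.4,212.5]));C=("top",-1,np.array([361.8,214.5]))
for o in([A],[B],[C],[A,B,C]):thfit(d,o)
# pivot check top: brackets pointer prediction
for th in(0,.36,.4,.44):print(th,[((proj(d["top"],lidp(K,th,r,-.147,0))[0]+.45-[345,160])*10+[400,0]).round() for r in(.145,.165,.175)])
E
```

```text
theta [0.4324] [ 0.12 -0.1 ]
theta [0.4192] [0.67 0.1 ]
theta [0.4109] [0.97 0.01]
theta [0.4155] [ 0.56  0.46  0.65  0.21  0.98 -0.38]
0 [array([534., 251.]), array([544., 333.]), array([549., 374.])]
0.36 [array([545., 164.]), array([557., 237.]), array([563., 274.])]
0.4 [array([545., 150.]), array([557., 221.]), array([563., 257.])]
0.44 [array([546., 134.]), array([558., 203.]), array([564., 238.])]
```

Call:
{"op": "move_arm", "data": {
  "series": "0 0 0 0 0 0.01 -1;0 0 0 0 0 0.02 -1;0 0 0 0 0 0.02 -1;0 0 0 0 0 0.02 -1;0 0 0 0 0 0.02 -1;0 0 0 0 0 0.02 -1;0 0 0 0 0 0.02 -1;0 0 0 0 0 0.02 -1"
}}

```text
time: 18.1
tool_pos: [0.4967, 0.03, 0.3181]
tcp_rot: [2.114, 2.299, 0.03]
wrist_force: [-0.3, -0.1, -3.7]
width: 0.194
```

```bash
python3 - <<'E'
from shot import *
plan(bot.read_state(),[.3856,.0205,.214],.085,.027)
d=shot("f1",(230,150),(225,120),150,150,2.6)
s=d["scene"]["pixels"];t=d["top"]["pixels"]
f=lambda i:cv2.resize(i,(390,300),interpolation=cv2.INTER_CUBIC)
m=np.vstack([np.hstack([f(s[180:210,255:290]),f(s[195:225,370:405])]),np.hstack([f(t[165:195,345:380]),f(t[195:225,340:375])])])
cv2.imwrite("pics/f2.png",np.clip(m[:,:,::-1]*1.5,0,255).astype(np.uint8))
c=lambda P:((proj(d["top"],P)[0]+.5-[345,165])*[11.14,10]+[0,300]).round()
for th in(.36,.4,.44):print(th,[c(lidp(K,th,.165,y,0)) for y in(-.14,-.152)])
E
```

```text
t 18.1 pos [0.4967 0.03   0.3181] ybar [0.996 0.084 0.026] F [-0.26 -0.13 -3.67] w 0.194 q [ 0.01 -0.14  1.85  0.    1.4  -1.65]
turn [-0.0005  0.0001 -0.0006] shift [-1.000e-03 -1.141e+00  1.012e+00]
0.36 [array([141., 491.]), array([199., 485.])]
0.4 [array([142., 475.]), array([200., 469.])]
0.44 [array([142., 457.]), array([201., 451.])]
```

View pics/f2.png

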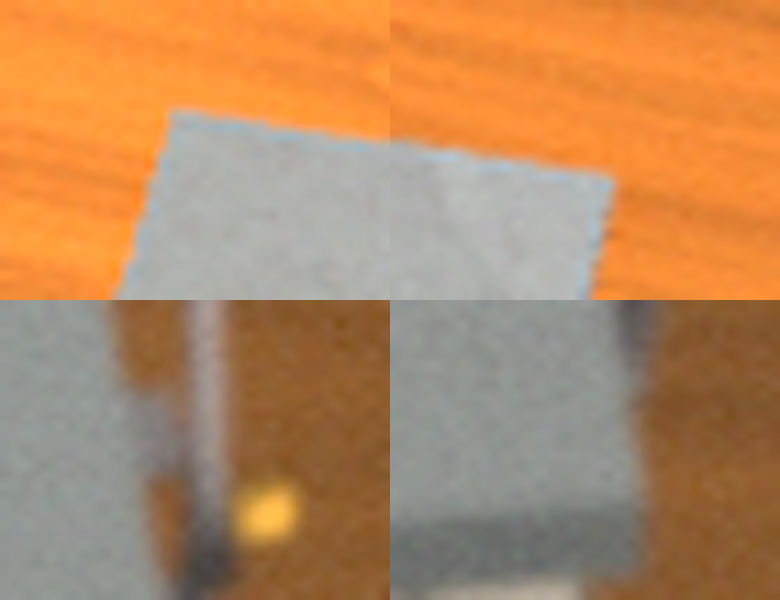

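View pics/f1.png

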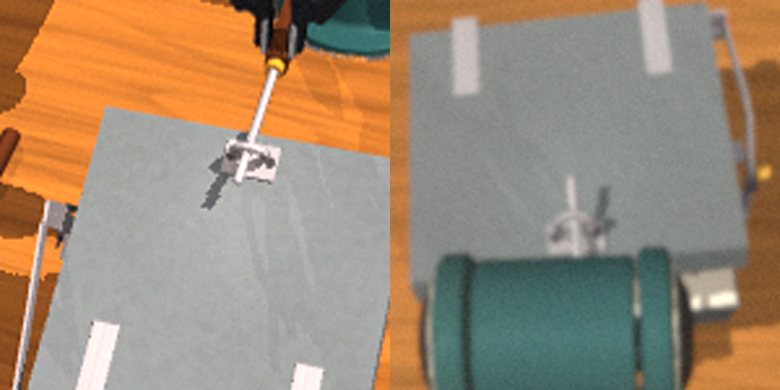

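Call:
{"op": "move_arm", "data": {
  "series": "0 0 0 0 0 0 -1;0 0 0 0 0 0 -1;0 0 0 0 0 0 -1;0 0 0 0 0 0 -1;0 0 0 0 0 0 -1;0 0 0 0 0 0 -1;0 0 0 0 0 0 -1;0 0 0 0 0 0 -1"
}}

```text
time: 19.0
tool_pos: [0.4967, 0.03, 0.3181]
tcp_rot: [2.114, 2.299, 0.03]
wrist_force: [-1.5, 0.9, -4.2]
width: 0.194
```

```bash
python3 - <<'E'
from shot import *
F=[]
import pickle
acc={"scene":0,"top":0}
for i in range(6):
    F.append(bot.read_state()["wrist_force"])
    for n in acc:
        c=viewer.read_camera(n);acc[n]=acc[n]+c["pixels"].astype(float)/6
print(np.mean(F,0),np.std(F,0))
e=pickle.load(open("e1.pkl","rb"))
s=np.clip(acc["scene"],0,255).astype(np.uint8);t=acc["top"].astype(np.uint8)
f=lambda i:cv2.resize(i,(390,300),interpolation=cv2.INTER_CUBIC)
m=np.vstack([np.hstack([f(s[180:210,255:290]),f(e["scene"]["pixels"][180:210,255:290])]),np.hstack([f(t[165:195,345:380]),f(e["top"]["pixels"][165:195,345:380])])])
cv2.imwrite("pics/g.png",np.clip(m[:,:,::-1]*1.5,0,255).astype(np.uint8))
g=lambda i:cv2.cvtColor(i,cv2.COLOR_RGB2GRAY).astype(np.float32)
# shift of lid front region, e1 -> now
for n,(x,y,w,h),im in(("scene",(262,185,35,25),s),("top",(235,165,110,40),t)):
    print(n,cv2.phaseCorrelate(g(e[n]["pixels"])[y:y+h,x:x+w],g(im)[y:y+h,x:x+w]))
E
```

```text
[-1.40065573  0.00520975 -3.76059515] [0.21283901 0.61599727 0.29087465]
scene ((0.0056396366191897584, 0.4434617191926762), 0.9798813899358113)
top ((-0.0020693243018357066, 0.004993530742975594), 1.0949565052986145)
```

View pics/g.png

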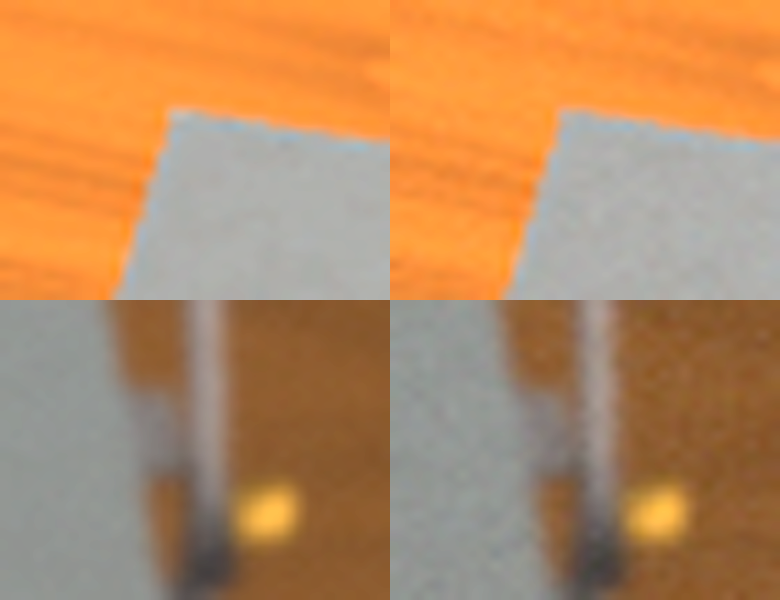

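Call:
{"op": "move_arm", "data": {
  "series": "0 0 0 0 0 0.005 -1;0 0 0 0 0 0.01 -1;0 0 0 0 0 0.015 -1;0 0 0 0 0 0.02 -1;0 0 0 0 0 0.02 -1;0 0 0 0 0 0.02 -1;0 0 0 0 0 0.02 -1;0 0 0 0 0 0.02 -1"
}}

```text
time: 20.4
tool_pos: [0.4968, 0.0299, 0.316]
tcp_rot: [2.114, 2.299, 0.029]
wrist_force: [-1.3, -0.7, -4.1]
width: 0.193
```

```bash
python3 - <<'E'
from shot import *
import pickle
F=[];acc={"scene":0,"top":0}
for i in range(8):
    F.append(bot.read_state()["wrist_force"])
    for n in acc:
        c=viewer.read_camera(n);acc[n]=acc[n]+c["pixels"].astype(float)/8
print(bot.read_state()["time"],np.mean(F,0),bot.read_state()["width"])
s=acc["scene"].astype(np.uint8);t=acc["top"].astype(np.uint8)
f=lambda i:cv2.resize(i,(390,300),interpolation=cv2.INTER_CUBIC)
m=np.vstack([np.hstack([f(s[180:210,255:290]),f(s[195:225,370:405])]),np.hstack([f(t[165:195,345:380]),f(t[195:225,340:375])])])
cv2.imwrite("pics/h.png",np.clip(m[:,:,::-1]*1.5,0,255).astype(np.uint8))
E
```

```text
21.2 [-1.94462135 -0.37145401 -3.68514974] 0.19720885143684402
```

View pics/h.png

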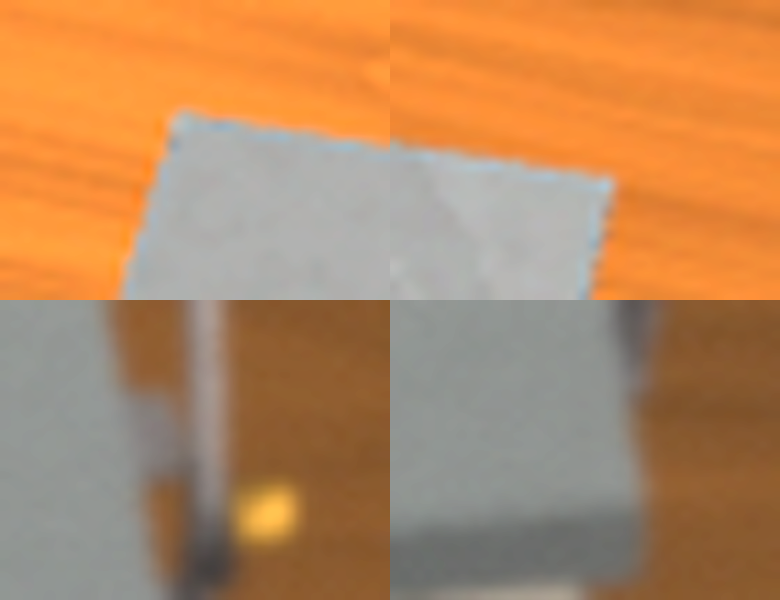

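```bash
python3 - <<'E'
from h import *
import pickle
d=pickle.load(open("f1.pkl","rb"))
A=("scene",-1,np.array([177/11.14+254.5,180+11.1-.5]));B=("scene",1,np.array([222/11.14+369.5,195+17.9-.5]));C=("top",-1,np.array([250/11.14+339.5,195+20.6-.5]))
for o in([A],[B],[C],[A,B,C]):thfit(d,o)
E
```

```text
theta [0.4248] [-0.07  0.05]
theta [0.4227] [0.66 0.1 ]
theta [0.4038] [0.83 0.01]
theta [0.4095] [ 0.33  0.57  0.6   0.49  0.83 -0.47]
```

```bash
python3 -c "
from workcell import bot
print(bot.finish_job())"
```

```text
the job is handed in; nothing more can be done
None
```

I gripped the lifting bar by its handle, pushed the rod through the eye, and raised the lid to the index clip. I handed the job in at about 21 s with the bar still holding the lid up. No verdict came back, so these are my own last checks:

| Check | Result | Needed |
|---|---|---|
| Lid angle, all corners fitted together | about 0.41 rad (single corners 0.404–0.425) | index clip at about 0.40 rad |
| Lid angle, pointer in the top view | about 0.39–0.40 rad | index clip at about 0.40 rad |
| Pointer to clip gap | about 2 mm, at most about 4 mm | under 7 mm |
| Load on the bar, from the wrist force | about 1.8 N | over 0.5 N |
| Rod tip beyond the eye, top view | about 40 mm | at least 20 mm |

- **Disagreement:** the corner readings put the lid slightly higher than the pointer reading, so I lowered the bar 2 mm twice to sit between them. The scene camera could not see the pointer or its meeting with the clip, because the lid hid them. The gap is therefore inferred from angles.
- **First grasp failed:** the fingers closed empty above the handle. In the pictures the fingertips reached only about 3 mm past the tool point, not the stated 22 mm. I went down again about 23 mm lower and got a firm grip, and the bar had not moved.
- **Untouched things:** the gripper stayed well clear of the lid in the pictures. I planned the moves clear of the knife, jar, brick and clip, but did not re-measure the positions of the knife, jar and brick at the end.

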